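# Move the cassette rack on to the next covered staining dish

## Task

Two of the three glass staining dishes are covered: one holds the rack full of tissue cassettes, the other an empty rack; the third dish stands open. Lay both lids flat in the steel tray, move the empty rack into the open dish and the full rack, kept upright, into the dish that this frees, then put a lid back squarely on each of the two dishes that were covered. Set glass and racks down gently, without dropping them.

Things in the scene. Friction and masses are not known exactly. Their poses are not given: they have to be found in the camera images.
- dish_from: Clear glass dish, open at the top, 68 (x) x 93 (y) x 60 mm high, inside 60 x 84 mm, inner floor 7 mm above the bench. Fixed. Origin: centre of its underside, on the bench; z up. At the start the full rack stands in it, under a lid; at the end it is empty, under a lid.
- dish_to: Clear glass dish, open at the top, 68 (x) x 93 (y) x 60 mm high, inside 60 x 84 mm, inner floor 7 mm above the bench. Fixed. Origin: centre of its underside, on the bench; z up. At the start the empty rack stands in it, under a lid; at the end the full rack stands in it, under a lid.
- dish_open: Clear glass dish, open at the top, 68 (x) x 93 (y) x 60 mm high, inside 60 x 84 mm, inner floor 7 mm above the bench. Fixed. Origin: centre of its underside, on the bench; z up. At the start it is empty and has no lid; at the end the empty rack stands in it, uncovered.
- tray: Shallow open steel tray, 216 (x) x 146 (y) x 18 mm high with rim, inside 210 x 140 mm, inner floor 3 mm above the bench. Fixed. Origin: centre of its underside, on the bench; x along its long side, z up. Both lids fit in flat, one behind the other along x, centres 50 mm either side of the middle.
- lid_1_mid (a point): Clear flat lid, frosted margin, 80 (x) x 104 (y) x 6 mm, 0.12 kg, loose on a dish's rim (60 mm above the bench), overhanging 6 mm all round, no lip. Grey bar grip along x across its middle: 44 mm long, 12 mm wide (pinch this), 12 to 28 mm above the lid's underside. Point: centre, 14 mm above the underside; z up. Both alike; starts on dish_from.
- lid_2_mid (a point): Clear flat lid, frosted margin, 80 (x) x 104 (y) x 6 mm, 0.12 kg, loose on a dish's rim (60 mm above the bench), overhanging 6 mm all round, no lip. Grey bar grip along x across its middle: 44 mm long, 12 mm wide (pinch this), 12 to 28 mm above the lid's underside. Point: centre, 14 mm above the underside; z up. Both alike; starts on dish_to.
- rack_full_mid (a point): Steel rack 46 (x) x 66 (y) x 50 mm high. Black grip along x over its middle: 30 mm long, 10 mm wide (pinch this, jaws part open: it is just below the rim of the dish), 38 to 50 mm above the underside. Point: centre, 25 mm above the underside; z up. Holds five fixed white cassettes, tops 31 mm above the underside; 0.16 kg. Starts in dish_from.
- rack_empty_mid (a point): Steel rack 46 (x) x 66 (y) x 50 mm high. Black grip along x over its middle: 30 mm long, 10 mm wide (pinch this, jaws part open: it is just below the rim of the dish), 38 to 50 mm above the underside. Point: centre, 25 mm above the underside; z up. Empty; 0.09 kg. Starts in dish_to.

How it is judged:
By the outcome, as a careful person would: the job done as asked, in the order asked, and still so for the second after the job is handed in, with the robot touching nothing.
It also fails if it takes over 136 s, if anything falls off the work surface, if the arm or the gripper's body presses on something with over 40 N, if the wrist force passes 120 N, or if a joint passes its speed limit or range.

## Robot

A 7-joint arm with a two-finger parallel gripper is mounted at the origin on a cart in front of the work surface, level with it; the furniture and walls round the work are solid. World frame = base frame: x ahead of the robot, y to its left, z up, the work surface at z = 0. Lengths are in m, angles in rad, forces in N, time in s.
With the tool pointing down it reaches from about 0.4 to 0.85 m from the base axis. Payload 4.5 kg.
Tool frame: the origin (TCP) lies midway between the tips of the shut fingers; the grasp point (between the pads) lies 19 mm behind it; z points along the fingers, y is the line along which they close (so a half turn about z gives the same grasp; the last joint's range is limited). The gripper opens to 88 mm and grips with 3 to 60 N. Pads are 18 mm wide; open, the fingers measure 123 mm over their backs; the gripper's body (75 mm by 187 mm) begins 45 mm behind the grasp point.
Start: joints at [1.33, 0.689, -0.195, 1.565, 0.157, 0.902, -0.215], TCP at [0.17, -0.602, 0.239] pointing down, gripper open.
Joint ranges: [-3.01, 3.01], [-0.46, 2.08], [-1.47, 1.51], [0.13, 2.56], [-1, 4.14], [0.04, 2.09], [-2.66, 2.66]. Speed limits (rad/s): [2.57, 2.57, 3.14, 3.14, 3.14, 3.14, 3.14].

## Interface

Orientations are given as a unit quaternion [x, y, z, w].
In Python, from plant import r gives the robot as it stands.
- The arm moves only by the tool carry_out, never from a script. Its argument "plan" is a list of rows, each an object with "rot": the turn, a rotation vector about the tool's x, y, z in rad, a list of three; "xyz": the shift along the tool's x, y, z in m, a list of three; "grip": the closure in counts, from 0 (fully open) to 255 (shut). In form: [{"rot": [wx, wy, wz], "xyz": [dx, dy, dz], "grip": grip}, ...]. A call has 1 to 8 rows; each row is the pose to reach, as a shift and turn from the pose commanded when the call began, along the tool's axes at that moment; what a row does not reach only later rows make up. A row lasts 1/12 s, in which the tool goes at most 41.7 mm and 7.16 degrees, less where a joint would pass 70% of its speed; a pose out of reach is approached as far as the arm can. A call with a gripper value outside its range is refused whole. The fingers move at their own pace and stop on an object; "squeeze" is the grip in N (left out, the last holds). Time passes only in rows, so rows that repeat a pose let the fingers close. It gives the time, the measured TCP pose, the force, the opening and the grip force at its end, in the units of the state.
- r.get_state(): the state, without advancing time (a new reading comes with each control period).
- r.snapshot(name): name is "scene" or "top"; returns the picture (384x512x3 uint8, red, green, blue); there is no depth.
- r.camera_params(name): a dict with "fx", "fy", "cx", "cy" (pixels), "distortion" ([k1, k2, p1, p2, k3] as OpenCV has them; the pictures are not rectified), "position" and "attitude" of the camera in the world. Camera axes: x right, y down, z forward; pixel columns grow to the right and rows downward; lengths in m; the calibration is good to about 2 mm. A picture is of the moment at which its call begins. camera_params takes no time and is no camera call.
- r.finish_job(): hands the job in; it is judged then, once.
The state is a dict: "clock": time; "q": joint angles; "qd": joint speeds; "joint_torque": joint torques, N m; "tool_pos": TCP position; "eef_rot": TCP orientation; "contact_force": force on the tool from outside, world axes, zero at the start; "moment": the same for the moment, N m; "opening": opening from 0.0 (shut) to 1.0 (fully open); "finger_force": force on a finger pad.
Only numpy, scipy, OpenCV 4.12 (cv2) and the standard library are available. Lean on these libraries where they do the work, as an engineer would, in place of code of your own. Each camera call takes 0.05 s, during which the arm holds its last target. There are 200 camera calls.

## Working session

There is one attempt and no reset: what is moved stays moved. The work goes in short steps, Python scripts to look and compute and a tool call to move; the robot and the scene stay as the last step left them, time stands still between calls to the robot, and variables do not carry over. Pictures are saved under pics/ and viewed, at most 14 in all, crops included, and the job is handed in when it is done.

Besides the shell and the picture viewer there is one more tool, called after "Emit:" as a command line: name --argument value ..., lists and objects as JSON in quotes. carry_out: Moves the arm, as the interface text tells. Its arguments: {"type":"object","properties":{"plan":{"type":"array"},"squeeze":{"type":"number"}},"required":["plan"]}

```bash
ls; mkdir -p pics; python3 - <<'E'
from plant import r
import cv2,json
for n in("scene","top"):
    cv2.imwrite(f"pics/{n}0.png",r.snapshot(n)[:,:,::-1]); print(n,r.camera_params(n))
print(r.get_state())
E
```

```text
pics
scene {'fx': 495.7893490585338, 'fy': 495.7893490585338, 'cx': 254.12523766808903, 'cy': 195.31162460405898, 'distortion': array([-0.0090492,  0.       ,  0.       ,  0.       ,  0.       ]), 'position': array([-0.00156944,  0.63040116,  0.95413969]), 'attitude': array([-0.32593433,  0.87005154, -0.34834152,  0.12423898])}
top {'fx': 489.3308040282402, 'fy': 489.3308040282402, 'cx': 260.8353149007305, 'cy': 193.11434648975884, 'distortion': array([0.00512595, 0.        , 0.        , 0.        , 0.        ]), 'position': array([0.36134922, 0.00607623, 1.27571584]), 'attitude': array([ 0.70961842, -0.70158507,  0.04970094, -0.04183186])}
{'clock': 0.1, 'q': array([ 1.32978263,  0.68992991, -0.194491  ,  1.56618724,  0.15731387,
        0.90249886, -0.21513277]), 'qd': array([ 0.000274  , -0.00266978, -0.00022416, -0.00418991, -0.00100996,
       -0.00019482,  0.000727  ]), 'joint_torque': array([-2.95262886e-03, -5.28502750e+01, -1.27173107e+00, -1.53838080e+01,
       -5.26475685e-02,  2.05678392e-03,  5.05129071e-05]), 'tool_pos': array([ 0.16939804, -0.60104127,  0.23798496]), 'eef_rot': array([ 9.90572603e-01,  1.36986320e-01, -1.82215498e-04, -7.96133433e-04]), 'contact_force': array([ 0.48009075,  0.59310495, -1.11934602]), 'moment': array([ 0.01496267,  0.02202651, -0.00939366]), 'finger_force': 0.0, 'opening': 0.9988733528117709}
```

View pics/top0.png

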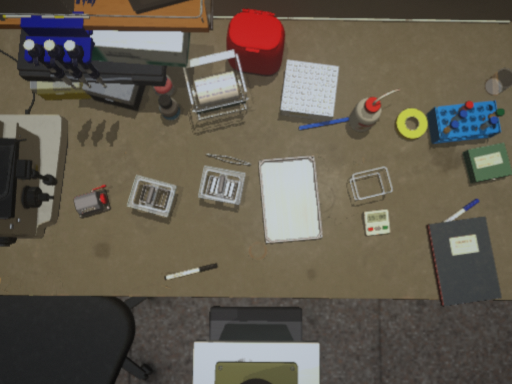

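View pics/scene0.png

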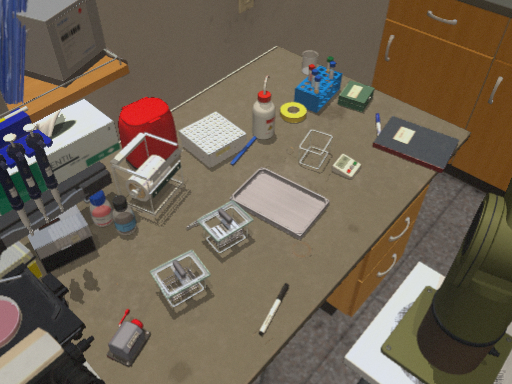

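The top picture shows covered dishes near (152,196) and (222,186), the tray at (291,199) and the open dish at (371,184). I'll zoom in on the top and scene pictures to tell the racks apart.

```bash
cat > h.py <<'E'
import numpy as np,cv2
from scipy.spatial.transform import Rotation as R
from plant import r
def cam(n):
    p=r.camera_params(n); K=np.array([[p['fx'],0,p['cx']],[0,p['fy'],p['cy']],[0,0,1]])
    return K,np.array(p['distortion']),np.array(p['position']),R.from_quat(p['attitude']).as_matrix()
def ray(n,uv,z):
    K,D,C,A=cam(n); q=cv2.undistortPoints(np.array(uv,float).reshape(-1,1,2),K,D)[:,0]
    d=np.c_[q,np.ones(len(q))]@A.T
    return C+d*((z-C[2])/d[:,2])[:,None]
def proj(n,P):
    K,D,C,A=cam(n); P=np.array(P,float)
    return cv2.projectPoints(P,cv2.Rodrigues(A.T)[0],-A.T@C,K,D)[0][:,0]
E
python3 - <<'E'
import cv2,numpy as np
t=cv2.imread('pics/top0.png');s=cv2.imread('pics/scene0.png')
a=cv2.resize(t[145:250,120:260],None,fx=5.5,fy=5.5,interpolation=cv2.INTER_CUBIC)
b=cv2.resize(s[190:315,140:260],None,fx=4.8,fy=4.8,interpolation=cv2.INTER_CUBIC)
cv2.imwrite('pics/a.png',a);cv2.imwrite('pics/b.png',b)
c=cv2.resize(t[145:250,255:400],None,fx=5.5,fy=5.5,interpolation=cv2.INTER_CUBIC);cv2.imwrite('pics/c.png',c)
E
```

```text
(no output)
```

View pics/a.png

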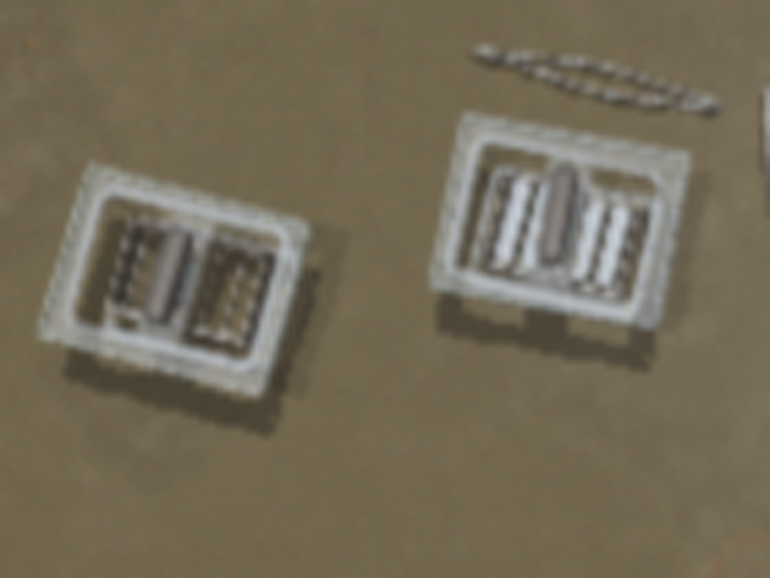

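View pics/b.png

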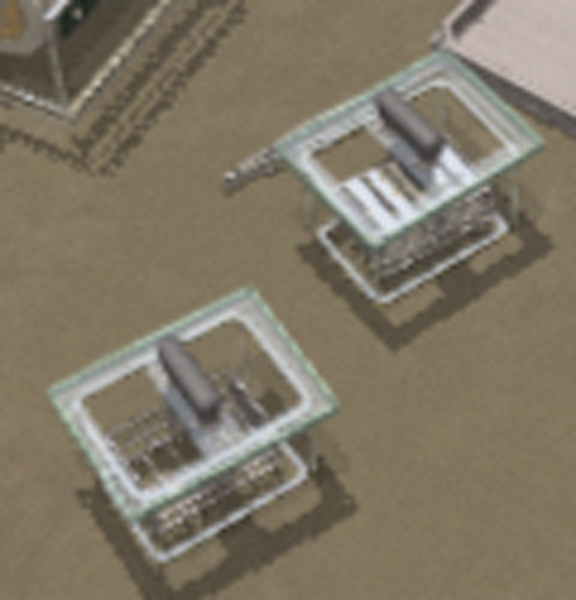

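View pics/c.png

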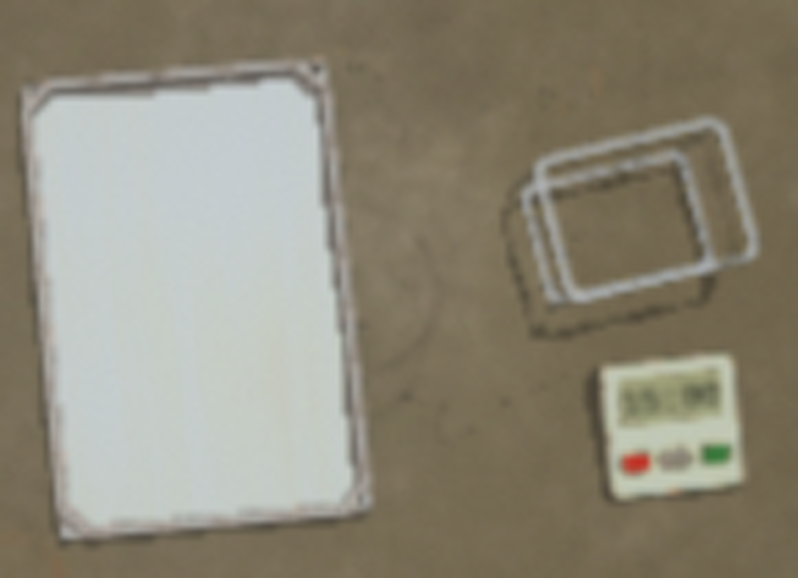

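Crops (px): dish_from (full rack, white cassettes) is the right-hand one, lid corners at about (467,112)–(655,327). dish_to is the left one, lid at (92,163)–(262,397). The tray runs from (22,88) to (370,510), and the open dish rim from (537,155) to (758,258). A pair of tweezers lies just beyond dish_from.

```bash
cat > fit.py <<'E'
from h import *
from scipy.optimize import least_squares
def fit(obs,w,l,z):
    # obs: list (cam, 4 pixels in order); free assignment of corner order
    best=None
    c=np.array([[-w,-l],[w,-l],[w,l],[-w,l]])/2
    P0=np.mean([ray(n,uv,z).mean(0) for n,uv in obs],0)
    for yaw0 in np.arange(0,2*np.pi,np.pi/4):
        def res(p):
            a,b=np.cos(p[2]),np.sin(p[2]); W=c@np.array([[a,b],[-b,a]])+p[:2]; W=np.c_[W,np.full(4,z)]
            out=[]
            for n,uv in obs:
                q=proj(n,W); uv=np.array(uv); i=((q[:,None]-uv[None])**2).sum(2).argmin(1); out.append((q-uv[i]).ravel())
            return np.concatenate(out)
        s=least_squares(res,[P0[0],P0[1],yaw0])
        if best is None or s.cost<best.cost-1e-6: best=s
    y=(best.x[2]+np.pi/2)%np.pi-np.pi/2
    return np.round([*best.x[:2],y],4),round(float(np.sqrt(2*best.cost/len(best.fun))),2)
def cr(pts,k,o): return (np.array(pts)+.5)/k-.5+np.array(o)
if __name__=="__main__":
    T=dict(lid_to=[(92,163),(310,220),(262,397),(40,340)],lid_from=[(467,112),(690,153),(655,327),(432,290)])
    S=dict(lid_to=[(50,392),(250,290),(338,408),(140,512)],lid_from=[(280,147),(440,55),(543,142),(378,243)])
    for k in T:
        t=("top",cr(T[k],5.5,(120,145))); s=("scene",cr(S[k],4.8,(140,190)))
        for o in([t],[s],[t,s]): print(k,*fit(o,.08,.104,.066))
    print("tray",*fit([("top",cr([(22,88),(325,60),(370,510),(62,540)],5.5,(255,145)))],.216,.146,.018))
    print("open",*fit([("top",cr([(535,152),(722,115),(762,262),(572,303)],5.5,(255,145)))],.068,.093,.06))
E
python3 fit.py
```

```text
lid_to [ 0.5099  0.2648 -0.2401] 0.47
lid_to [ 0.51    0.2656 -0.2466] 0.82
lid_to [ 0.51    0.2652 -0.2434] 0.68
lid_from [ 0.5392  0.0916 -0.1669] 0.39
lid_from [ 0.5396  0.0932 -0.1532] 0.69
lid_from [ 0.5395  0.0924 -0.1606] 0.62
tray [ 0.5119 -0.0827  0.0997] 0.32
open [ 0.5505 -0.2873  0.2244] 0.7
```

```bash
cat > go.py <<'E'
# usage: go.py x y z yaw [x y z yaw ...]: tool-frame shifts from current measured pose, chained waypoints each from the previous
import sys; from h import *
s=r.get_state(); p=np.array(s['tool_pos']); A=R.from_quat(s['eef_rot'])
print("t",round(s['clock'],2),"tcp",p.round(4),"yaw",round(float(np.arctan2(*A.as_matrix()[[1,0],0])),4),"open",round(s['opening'],3),"F",np.round(s['contact_force'],1),"ff",round(s['finger_force'],1),"q",np.round(s['q'],2))
v=list(map(float,sys.argv[1:]))
for i in range(0,len(v),4):
    t=np.array(v[i:i+3]); B=R.from_euler('z',v[i+3])*R.from_quat([1,0,0,0])
    d=A.inv().apply(t-p); w=(A.inv()*B).as_rotvec()
    print("xyz",d.round(4),"rot",w.round(4),"rows>=",int(np.ceil(max(np.linalg.norm(d)/.0417,np.linalg.norm(w)/.125))))
    p,A=t,B
E
python3 go.py .5 -.25 .22 .1  .5395 .0924 .16 -.16  .5395 .0924 .11 -.16; python3 -c "
import cv2
s=cv2.imread('pics/scene0.png')
cv2.imwrite('pics/d.png',cv2.resize(s[120:245,225:345],None,fx=4.8,fy=4.8,interpolation=cv2.INTER_CUBIC))"
```

```text
t 0.1 tcp [ 0.1694 -0.601   0.238 ] yaw 0.2748 open 0.999 F [ 0.5  0.6 -1.1] ff 0.0 q [ 1.33  0.69 -0.19  1.57  0.16  0.9  -0.22]
xyz [ 0.4135 -0.2481  0.0183] rot [-0.0016  0.0003  0.1748] rows>= 12
xyz [ 0.0735 -0.3367  0.06  ] rot [0.   0.   0.26] rows>= 9
xyz [0.   0.   0.05] rot [0. 0. 0.] rows>= 2
```

View pics/d.png

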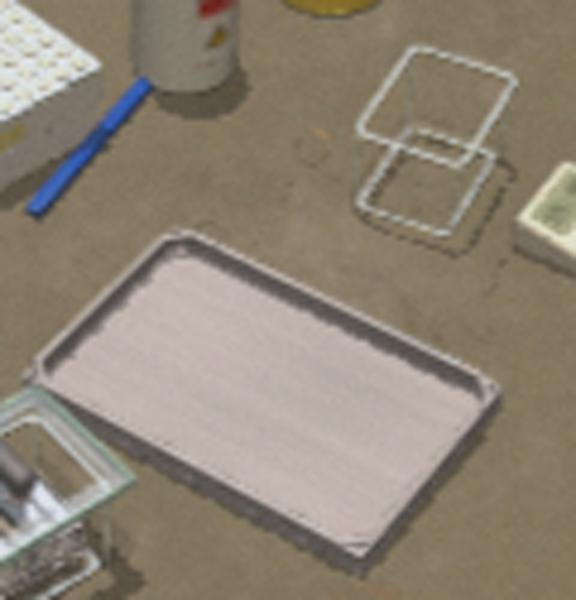

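In this scene crop (offset 225,120, ×4.8) the open dish rim corners are about (412,45), (520,78), (468,168) and (355,130). The tray corners are about (180,230), (500,390), (360,560) and (28,375).

```bash
python3 - <<'E'
from fit import *
s=("scene",cr([(412,44),(521,76),(469,168),(354,131)],4.8,(225,120)))
t=("top",cr([(535,152),(722,115),(762,262),(572,303)],5.5,(255,145)))
for o in([s],[s,t]): print("open",*fit(o,.068,.093,.06))
s=("scene",cr([(178,229),(502,388),(360,557),(28,373)],4.8,(225,120)));t=("top",cr([(22,88),(325,60),(370,510),(62,540)],5.5,(255,145)))
for o in([s],[s,t]): print("tray",*fit(o,.216,.146,.018))
E
```

```text
open [ 0.5502 -0.2863  0.2697] 0.39
open [ 0.5505 -0.287   0.2424] 0.66
tray [ 0.5119 -0.0801  0.0873] 0.69
tray [ 0.5121 -0.0817  0.0944] 0.66
```

Emit:
carry_out --plan '[{"xyz":[0.03,-0.018,0],"rot":[0,0,0.02],"grip":60},{"xyz":[0.065,-0.039,0.003],"rot":[0,0,0.04],"grip":100},{"xyz":[0.1,-0.06,0.005],"rot":[0,0,0.06],"grip":140},{"xyz":[0.135,-0.081,0.007],"rot":[0,0,0.08],"grip":140},{"xyz":[0.17,-0.102,0.009],"rot":[0,0,0.1],"grip":140},{"xyz":[0.205,-0.123,0.01],"rot":[0,0,0.12],"grip":140},{"xyz":[0.24,-0.144,0.01],"rot":[0,0,0.14],"grip":140},{"xyz":[0.27,-0.162,0.01],"rot":[-0.0016,0,0.17],"grip":140}]' --squeeze 15

```text
clock: 0.77
tool_pos: [0.3872, -0.3697, 0.2284]
eef_rot: [0.999, 0.053, 0.0, 0.0]
contact_force: [1.1, 0.2, 0.1]
opening: 0.453
finger_force: 0.0
```

```bash
python3 go.py .5 -.2 .2 0  .5395 .0924 .14 -.161
```

```text
t 0.77 tcp [ 0.3872 -0.3697  0.2284] yaw 0.1055 open 0.453 F [1.1 0.2 0.1] ff 0.0 q [ 0.74  0.58 -0.11  1.85  0.09  0.71 -0.88]
xyz [ 0.13   -0.1569  0.0284] rot [ 0.0003 -0.0004  0.1055] rows>= 5
xyz [ 0.0395 -0.2924  0.06  ] rot [0.    0.    0.161] rows>= 8
```

Emit:
carry_out --plan '[{"xyz":[0.02,-0.025,0.004],"rot":[0,0,0.02],"grip":140},{"xyz":[0.045,-0.055,0.01],"rot":[0,0,0.04],"grip":140},{"xyz":[0.07,-0.085,0.016],"rot":[0,0,0.06],"grip":140},{"xyz":[0.095,-0.115,0.022],"rot":[0,0,0.08],"grip":140},{"xyz":[0.115,-0.14,0.026],"rot":[0,0,0.1],"grip":140},{"xyz":[0.128,-0.156,0.028],"rot":[0,0,0.1055],"grip":140}]'

```text
clock: 1.27
tool_pos: [0.4983, -0.1993, 0.1996]
eef_rot: [1.0, 0.002, 0.0, -0.0]
contact_force: [1.0, 0.3, -1.1]
opening: 0.451
finger_force: 0.0
```

Emit:
carry_out --plan '[{"xyz":[0.004,-0.03,0],"rot":[0,0,0.02],"grip":140},{"xyz":[0.009,-0.068,0],"rot":[0,0,0.04],"grip":140},{"xyz":[0.014,-0.106,0.01],"rot":[0,0,0.06],"grip":140},{"xyz":[0.02,-0.146,0.02],"rot":[0,0,0.08],"grip":140},{"xyz":[0.025,-0.186,0.03],"rot":[0,0,0.1],"grip":140},{"xyz":[0.03,-0.224,0.04],"rot":[0,0,0.13],"grip":140},{"xyz":[0.035,-0.26,0.05],"rot":[0,0,0.15],"grip":140},{"xyz":[0.0395,-0.29,0.06],"rot":[0,0,0.161],"grip":140}]'

```text
clock: 1.93
tool_pos: [0.536, 0.0896, 0.1392]
eef_rot: [0.997, -0.08, -0.0, 0.0]
contact_force: [0.5, -0.9, -0.1]
opening: 0.452
finger_force: 0.0
```

```bash
python3 go.py .5395 .0924 .069 -.161
```

```text
t 1.93 tcp [0.536  0.0896 0.1392] yaw -0.16 open 0.452 F [ 0.5 -0.9 -0.1] ff 0.0 q [-0.29  0.73  0.07  1.91 -0.09  0.5  -1.89]
xyz [ 0.003  -0.0034  0.0702] rot [0.0006 0.0001 0.001 ] rows>= 2
```

Emit:
carry_out --plan '[{"xyz":[0.003,-0.003,0.02],"rot":[0,0,0],"grip":140},{"xyz":[0.003,-0.003,0.045],"rot":[0,0,0],"grip":140},{"xyz":[0.003,-0.003,0.062],"rot":[0,0,0],"grip":140},{"xyz":[0.003,-0.003,0.07],"rot":[0,0,0],"grip":140},{"xyz":[0.003,-0.003,0.07],"rot":[0,0,0],"grip":200},{"xyz":[0.003,-0.003,0.07],"rot":[0,0,0],"grip":240},{"xyz":[0.003,-0.003,0.07],"rot":[0,0,0],"grip":240},{"xyz":[0.003,-0.003,0.07],"rot":[0,0,0],"grip":240}]' --squeeze 15

```text
clock: 2.6
tool_pos: [0.5406, 0.0884, 0.0711]
eef_rot: [0.997, -0.081, 0.001, 0.0]
contact_force: [-0.6, 1.2, 0.3]
opening: 0.169
finger_force: 0.0
```

```bash
python3 go.py .5395 .0924 .069 -.161 .5395 .0924 .13 -.161 .5619 -.077 .12 .095 .5619 -.077 .013 .095 
```

```text
t 2.6 tcp [0.5406 0.0884 0.0711] yaw -0.162 open 0.169 F [-0.6  1.2  0.3] ff 0.0 q [-0.28  0.85  0.05  1.93 -0.1   0.36 -1.88]
xyz [-0.0017 -0.0037  0.0021] rot [ 0.0006 -0.0026 -0.001 ] rows>= 1
xyz [ 0.     0.    -0.061] rot [0. 0. 0.] rows>= 2
xyz [0.0493 0.1636 0.01  ] rot [ 0.     0.    -0.256] rows>= 5
xyz [0.    0.    0.107] rot [0. 0. 0.] rows>= 3
```

Emit:
carry_out --plan '[{"xyz":[0,0,0],"rot":[0,0,0],"grip":255},{"xyz":[0,0,0],"rot":[0,0,0],"grip":255},{"xyz":[0,0,0],"rot":[0,0,0],"grip":255},{"xyz":[0,0,0],"rot":[0,0,0],"grip":255}]'

```text
clock: 2.93
tool_pos: [0.5405, 0.0886, 0.0711]
eef_rot: [0.997, -0.081, 0.001, 0.0]
contact_force: [-0.5, 0.2, 6.1]
opening: 0.135
finger_force: 15.0
```

```bash
python3 go.py .5395 .0924 .069 -.161; python3 -c "
from h import *
s=r.snapshot('scene');t=r.snapshot('top')
a=cv2.resize(s[170:290,170:280],None,fx=4.8,fy=4.8,interpolation=cv2.INTER_CUBIC);b=cv2.resize(t[150:230,185:265],(576,576),interpolation=cv2.INTER_CUBIC)
cv2.imwrite('pics/e.png',a[:,:,::-1])"
```

```text
t 2.93 tcp [0.5405 0.0886 0.0711] yaw -0.1618 open 0.135 F [-0.5  0.2  6.1] ff 15.0 q [-0.28  0.85  0.05  1.93 -0.1   0.36 -1.88]
xyz [-0.0017 -0.0036  0.0021] rot [ 0.0006 -0.0026 -0.0008] rows>= 1
```

View pics/e.png

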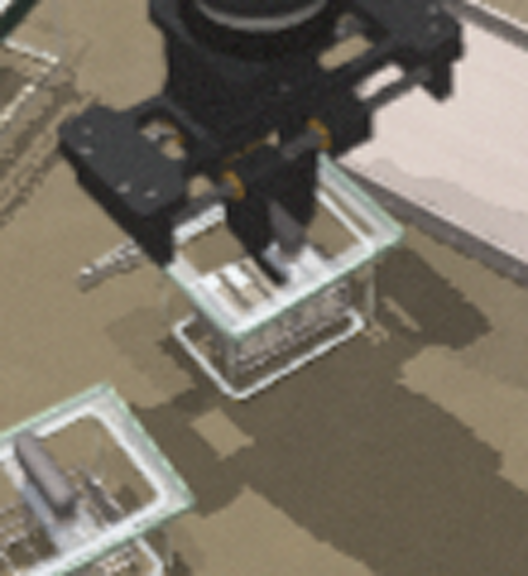

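The gripper holds the bar of the lid on dish_from, which is still seated (around 285,235 in the crop). Opening 11.9 mm matches the bar. Lifting.

Emit:
carry_out --plan '[{"xyz":[0,0,-0.005],"rot":[0,0,0],"grip":255},{"xyz":[0,0,-0.015],"rot":[0,0,0],"grip":255},{"xyz":[0,0,-0.03],"rot":[0,0,0],"grip":255},{"xyz":[0,0,-0.045],"rot":[0,0,0],"grip":255},{"xyz":[0,0,-0.055],"rot":[0,0,0],"grip":255},{"xyz":[0,0,-0.06],"rot":[0,0,0],"grip":255},{"xyz":[0,0,-0.06],"rot":[0,0,0],"grip":255}]' --squeeze 20

```text
clock: 3.62
tool_pos: [0.5403, 0.0885, 0.1313]
eef_rot: [0.997, -0.081, 0.001, 0.001]
contact_force: [0.9, 0.5, -2.9]
opening: 0.131
finger_force: 20.0
```

```bash
python3 go.py .5619 -.077 .10 .095
```

```text
t 3.62 tcp [0.5403 0.0885 0.1313] yaw -0.1617 open 0.131 F [ 0.9  0.5 -2.9] ff 20.0 q [-0.29  0.75  0.07  1.91 -0.09  0.49 -1.89]
xyz [0.0479 0.1599 0.0316] rot [ 0.0011 -0.0025 -0.2567] rows>= 5
```

Emit:
carry_out --plan '[{"xyz":[0.004,0.012,0],"rot":[0,0,-0.02],"grip":255},{"xyz":[0.011,0.037,0],"rot":[0,0,-0.06],"grip":255},{"xyz":[0.02,0.067,0],"rot":[0,-0.001,-0.11],"grip":255},{"xyz":[0.029,0.097,0.005],"rot":[0,-0.001,-0.16],"grip":255},{"xyz":[0.038,0.127,0.015],"rot":[0.001,-0.002,-0.21],"grip":255},{"xyz":[0.045,0.15,0.025],"rot":[0.001,-0.0025,-0.24],"grip":255},{"xyz":[0.048,0.16,0.0315],"rot":[0.001,-0.0025,-0.257],"grip":255},{"xyz":[0.048,0.16,0.0315],"rot":[0.001,-0.0025,-0.257],"grip":255}]'

```text
clock: 4.28
tool_pos: [0.5599, -0.0807, 0.097]
eef_rot: [0.999, 0.045, -0.003, 0.001]
contact_force: [-0.8, 0.5, -1.5]
opening: 0.135
finger_force: 20.0
```

```bash
python3 go.py .5619 -.077 .014 .095
```

```text
t 4.28 tcp [ 0.5599 -0.0807  0.097 ] yaw 0.0903 open 0.135 F [-0.8  0.5 -1.5] ff 20.0 q [ 0.08  0.82 -0.04  1.86  0.07  0.47 -1.49]
xyz [ 0.0028 -0.0037  0.083 ] rot [ 0.0016  0.0058 -0.0047] rows>= 2
```

Emit:
carry_out --plan '[{"xyz":[0.002,-0.002,0.015],"rot":[0.001,0.004,-0.004],"grip":255},{"xyz":[0.002,-0.002,0.035],"rot":[0.001,0.004,-0.004],"grip":255},{"xyz":[0.002,-0.002,0.053],"rot":[0.001,0.004,-0.004],"grip":255},{"xyz":[0.002,-0.002,0.066],"rot":[0.001,0.004,-0.004],"grip":255},{"xyz":[0.002,-0.002,0.074],"rot":[0.001,0.004,-0.004],"grip":255},{"xyz":[0.002,-0.002,0.078],"rot":[0.001,0.004,-0.004],"grip":255},{"xyz":[0.002,-0.002,0.078],"rot":[0.001,0.004,-0.004],"grip":255},{"xyz":[0.002,-0.002,0.078],"rot":[0.001,0.004,-0.004],"grip":255}]'

```text
clock: 4.95
tool_pos: [0.5634, -0.0747, 0.0213]
eef_rot: [0.999, 0.05, 0.001, -0.0]
contact_force: [0.3, 0.0, -0.2]
opening: 0.136
finger_force: 20.0
```

```bash
python3 go.py .5619 -.077 .014 .095
```

```text
t 4.95 tcp [ 0.5634 -0.0747  0.0213] yaw 0.0996 open 0.136 F [ 0.3  0.  -0.2] ff 20.0 q [ 0.07  0.95 -0.03  1.87  0.08  0.32 -1.5 ]
xyz [-0.0017  0.0021  0.0073] rot [-0.0007 -0.0026  0.0046] rows>= 1
```

Emit:
carry_out --plan '[{"xyz":[-0.001,0.002,0.002],"rot":[0,-0.0026,0.004],"grip":255},{"xyz":[-0.001,0.002,0.004],"rot":[0,-0.0026,0.004],"grip":255},{"xyz":[-0.001,0.002,0.006],"rot":[0,-0.0026,0.004],"grip":255},{"xyz":[-0.001,0.002,0.007],"rot":[0,-0.0026,0.004],"grip":255},{"xyz":[-0.001,0.002,0.007],"rot":[0,-0.0026,0.004],"grip":255},{"xyz":[-0.001,0.002,0.007],"rot":[0,-0.0026,0.004],"grip":255}]'

```text
clock: 5.45
tool_pos: [0.5623, -0.0774, 0.0141]
eef_rot: [0.999, 0.048, -0.0, -0.0]
contact_force: [-0.6, -1.4, 1.5]
opening: 0.136
finger_force: 20.0
```

```bash
python3 go.py .5619 -.077 .014 .095
```

```text
t 5.45 tcp [ 0.5623 -0.0774  0.0141] yaw 0.0951 open 0.136 F [-0.6 -1.4  1.5] ff 20.0 q [ 0.07  0.96 -0.03  1.87  0.08  0.31 -1.5 ]
xyz [-0.0003 -0.0004  0.0001] rot [-0.0004  0.0004  0.0001] rows>= 1
```

Emit:
carry_out --plan '[{"xyz":[0,0,0],"rot":[0,0,0],"grip":220},{"xyz":[0,0,0],"rot":[0,0,0],"grip":190},{"xyz":[0,0,0],"rot":[0,0,0],"grip":160},{"xyz":[0,0,0],"rot":[0,0,0],"grip":140},{"xyz":[0,0,-0.02],"rot":[0,0,0],"grip":140},{"xyz":[0,0,-0.055],"rot":[0,0,0],"grip":140},{"xyz":[0,0,-0.09],"rot":[0,0,0],"grip":140},{"xyz":[0,0,-0.115],"rot":[0,0,0],"grip":140}]'

```text
clock: 6.12
tool_pos: [0.5629, -0.0773, 0.131]
eef_rot: [0.999, 0.048, 0.001, -0.0]
contact_force: [0.5, -0.1, -0.4]
opening: 0.452
finger_force: 0.0
```

```bash
python3 go.py .51 .2652 .13 -.243
```

```text
t 6.12 tcp [ 0.5629 -0.0773  0.131 ] yaw 0.0953 open 0.452 F [ 0.5 -0.1 -0.4] ff 0.0 q [ 0.09  0.76 -0.05  1.84  0.07  0.54 -1.48]
xyz [-0.02   -0.3459  0.0012] rot [-0.0006 -0.001   0.3383] rows>= 9
```

Emit:
carry_out --plan '[{"xyz":[-0.001,-0.02,0],"rot":[0,0,0.02],"grip":140},{"xyz":[-0.003,-0.055,0],"rot":[0,0,0.06],"grip":140},{"xyz":[-0.005,-0.095,0],"rot":[0,0,0.1],"grip":140},{"xyz":[-0.007,-0.135,0],"rot":[0,0,0.14],"grip":140},{"xyz":[-0.01,-0.175,0],"rot":[0,0,0.18],"grip":140},{"xyz":[-0.012,-0.215,0],"rot":[0,0,0.22],"grip":140},{"xyz":[-0.014,-0.25,0],"rot":[0,0,0.25],"grip":140},{"xyz":[-0.016,-0.28,0],"rot":[0,0,0.28],"grip":140}]'

```text
clock: 6.78
tool_pos: [0.5186, 0.2035, 0.1289]
eef_rot: [0.996, -0.092, -0.001, -0.001]
contact_force: [0.3, 0.1, -0.3]
opening: 0.448
finger_force: 0.0
```

Emit:
carry_out --plan '[{"xyz":[0.008,-0.028,0],"rot":[0,0,0.03],"grip":140},{"xyz":[0.014,-0.053,0],"rot":[0,0,0.05],"grip":140},{"xyz":[0.015,-0.065,0],"rot":[0,0,0.058],"grip":140},{"xyz":[0.015,-0.065,0],"rot":[0,0,0.058],"grip":140},{"xyz":[0.015,-0.065,0],"rot":[0,0,0.058],"grip":140}]'

```text
clock: 7.2
tool_pos: [0.5457, 0.2601, 0.1286]
eef_rot: [0.993, -0.121, -0.001, 0.001]
contact_force: [0.6, -1.2, 0.6]
opening: 0.454
finger_force: 0.0
```

```bash
python3 go.py .51 .2652 .0705 -.243; python3 -c "
from h import *
t=r.snapshot('top')
cv2.imwrite('pics/f.png',cv2.resize(t[145:250,120:330],(788,394),interpolation=cv2.INTER_CUBIC)[:,:,::-1])"
```

```text
t 7.2 tcp [0.5457 0.2601 0.1286] yaw -0.2421 open 0.454 F [ 0.6 -1.2  0.6] ff 0.0 q [-0.6   0.81  0.14  1.73 -0.18  0.61 -2.17]
xyz [-0.0358  0.0036  0.0582] rot [0.0013 0.0017 0.0009] rows>= 2
```

View pics/f.png

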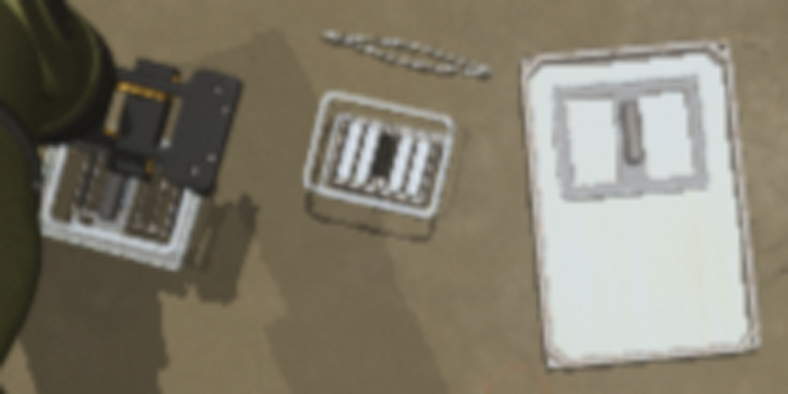

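The crop shows lid 1 flat in the tray's far half, about (632,138). The full rack is in dish_from with its black grip at about (387,155), rim corners (322,90), (457,117), (435,219) and (305,187). The hand is too far in +x over dish_to, so I'll correct that.

Emit:
carry_out --plan '[{"xyz":[-0.015,0.0015,0],"rot":[0,0,0],"grip":140},{"xyz":[-0.03,0.0025,0],"rot":[0,0,0],"grip":140},{"xyz":[-0.0355,0.0035,0.01],"rot":[0.001,0.001,0],"grip":140},{"xyz":[-0.0355,0.0035,0.02],"rot":[0.001,0.001,0],"grip":140},{"xyz":[-0.0355,0.0035,0.025],"rot":[0.001,0.001,0],"grip":140},{"xyz":[-0.0355,0.0035,0.025],"rot":[0.001,0.001,0],"grip":140}]'

```text
clock: 7.75
tool_pos: [0.5109, 0.2642, 0.1028]
eef_rot: [0.993, -0.122, -0.001, 0.0]
contact_force: [-0.2, -0.7, 0.2]
opening: 0.456
finger_force: 0.0
```

```bash
python3 go.py .51 .2652 .0705 -.243; python3 - <<'E'
from fit import *
f=lambda p:cr(p,788/210,(120,145))
print(*fit([("top",f([(320,88),(458,117),(437,220),(303,188)]))],.068,.093,.06), ray("top",f([(387,155)]),.057).round(4))
print("lid1",*fit([("top",f([(553,87),(698,75),(709,187),(565,200)]))],.08,.104,.009))
E
```

```text
t 7.75 tcp [0.5109 0.2642 0.1028] yaw -0.2447 open 0.456 F [-0.2 -0.7  0.2] ff 0.0 q [-0.63  0.82  0.12  1.84 -0.19  0.5  -2.19]
xyz [-0.0011 -0.0008  0.0323] rot [ 0.001   0.0012 -0.0017] rows>= 1
[ 0.538   0.0941 -0.1933] 0.51 [[0.5372 0.0892 0.057 ]]
lid1 [ 0.5589 -0.0777  0.1016] 0.36
```

Emit:
carry_out --plan '[{"xyz":[-0.001,-0.001,0.012],"rot":[0.001,0.001,-0.001],"grip":140},{"xyz":[-0.001,-0.001,0.026],"rot":[0.001,0.001,-0.001],"grip":140},{"xyz":[-0.001,-0.001,0.0325],"rot":[0.001,0.001,-0.001],"grip":140},{"xyz":[-0.001,-0.001,0.0325],"rot":[0.001,0.001,-0.001],"grip":180},{"xyz":[-0.001,-0.001,0.0325],"rot":[0.001,0.001,-0.001],"grip":210},{"xyz":[-0.001,-0.001,0.0325],"rot":[0.001,0.001,-0.001],"grip":240},{"xyz":[-0.001,-0.001,0.0325],"rot":[0.001,0.001,-0.001],"grip":255},{"xyz":[-0.001,-0.001,0.0325],"rot":[0.001,0.001,-0.001],"grip":255}]'

```text
clock: 8.42
tool_pos: [0.5108, 0.2675, 0.0722]
eef_rot: [0.993, -0.121, 0.001, -0.001]
contact_force: [0.7, -0.9, 1.9]
opening: 0.132
finger_force: 20.0
```

Emit:
carry_out --plan '[{"xyz":[0,0,0],"rot":[0,0,0],"grip":255},{"xyz":[0,0,0],"rot":[0,0,0],"grip":255},{"xyz":[0,0,0],"rot":[0,0,0],"grip":255}]'

```text
clock: 8.67
tool_pos: [0.5108, 0.2675, 0.0722]
eef_rot: [0.993, -0.121, 0.001, -0.001]
contact_force: [-0.5, -1.1, 6.1]
opening: 0.137
finger_force: 20.0
```

```bash
python3 go.py .51 .2652 .1305 -.243 .48 .05 .125 -.03 .4623 -.0864 .10 .095
```

```text
t 8.67 tcp [0.5108 0.2675 0.0722] yaw -0.242 open 0.137 F [-0.5 -1.1  6.1] ff 20.0 q [-0.62  0.87  0.11  1.85 -0.2   0.43 -2.19]
xyz [-0.0001  0.0022 -0.0583] rot [-0.003  -0.0021  0.001 ] rows>= 2
xyz [0.0227 0.2161 0.0055] rot [ 0.     0.    -0.213] rows>= 6
xyz [-0.0136  0.1369  0.025 ] rot [ 0.     0.    -0.125] rows>= 4
```

Emit:
carry_out --plan '[{"xyz":[0,0.001,-0.005],"rot":[0,0,0],"grip":255},{"xyz":[0,0.001,-0.015],"rot":[-0.001,-0.001,0],"grip":255},{"xyz":[0,0.001,-0.03],"rot":[-0.002,-0.002,0],"grip":255},{"xyz":[0,0.002,-0.045],"rot":[-0.003,-0.002,0],"grip":255},{"xyz":[0,0.002,-0.055],"rot":[-0.003,-0.002,0],"grip":255},{"xyz":[0,0.002,-0.06],"rot":[-0.003,-0.002,0],"grip":255},{"xyz":[0,0.002,-0.06],"rot":[-0.003,-0.002,0],"grip":255}]'

```text
clock: 9.25
tool_pos: [0.5103, 0.2658, 0.1328]
eef_rot: [0.993, -0.121, 0.0, -0.0]
contact_force: [0.7, -0.7, -1.3]
opening: 0.136
finger_force: 20.0
```

Emit:
carry_out --plan '[{"xyz":[0.001,0.012,0],"rot":[0,0,-0.01],"grip":255},{"xyz":[0.004,0.038,0],"rot":[0,0,-0.04],"grip":255},{"xyz":[0.007,0.07,0],"rot":[0,0,-0.07],"grip":255},{"xyz":[0.011,0.103,0],"rot":[0,0,-0.1],"grip":255},{"xyz":[0.014,0.136,0],"rot":[0,0,-0.13],"grip":255},{"xyz":[0.018,0.168,0],"rot":[0,0,-0.16],"grip":255},{"xyz":[0.021,0.195,0],"rot":[0,0,-0.19],"grip":255},{"xyz":[0.023,0.216,0],"rot":[0,0,-0.213],"grip":255}]'

```text
clock: 9.92
tool_pos: [0.4786, 0.0462, 0.131]
eef_rot: [1.0, -0.015, -0.002, 0.001]
contact_force: [0.6, 0.7, -1.1]
opening: 0.137
finger_force: 20.0
```

```bash
python3 go.py .4623 -.0864 .10 .095
```

```text
t 9.92 tcp [0.4786 0.0462 0.131 ] yaw -0.03 open 0.137 F [ 0.6  0.7 -1.1] ff 20.0 q [-0.2   0.69  0.01  2.09 -0.02  0.36 -1.77]
xyz [-0.0122  0.133   0.0314] rot [ 0.0021  0.0038 -0.125 ] rows>= 4
```

Emit:
carry_out --plan '[{"xyz":[-0.002,0.02,0.002],"rot":[0,0.001,-0.02],"grip":255},{"xyz":[-0.004,0.048,0.006],"rot":[0,0.002,-0.045],"grip":255},{"xyz":[-0.007,0.078,0.012],"rot":[0,0.002,-0.07],"grip":255},{"xyz":[-0.01,0.105,0.02],"rot":[0.001,0.003,-0.1],"grip":255},{"xyz":[-0.012,0.125,0.027],"rot":[0.001,0.003,-0.12],"grip":255},{"xyz":[-0.012,0.133,0.0315],"rot":[0.001,0.003,-0.125],"grip":255},{"xyz":[-0.012,0.133,0.0315],"rot":[0.001,0.003,-0.125],"grip":255},{"xyz":[-0.012,0.133,0.0315],"rot":[0.001,0.003,-0.125],"grip":255}]'

```text
clock: 10.58
tool_pos: [0.4642, -0.0818, 0.0998]
eef_rot: [0.999, 0.048, 0.001, -0.001]
contact_force: [0.0, 0.0, -1.0]
opening: 0.134
finger_force: 20.0
```

```bash
python3 go.py .4623 -.0864 .0155 .095
```

```text
t 10.58 tcp [ 0.4642 -0.0818  0.0998] yaw 0.096 open 0.134 F [ 0.  0. -1.] ff 20.0 q [ 0.11  0.75 -0.05  2.14  0.12  0.26 -1.52]
xyz [-0.0025  0.0045  0.0843] rot [-0.0015 -0.0012  0.001 ] rows>= 3
```

Emit:
carry_out --plan '[{"xyz":[-0.001,0.002,0.012],"rot":[-0.001,0,0],"grip":255},{"xyz":[-0.002,0.003,0.03],"rot":[-0.001,-0.001,0],"grip":255},{"xyz":[-0.002,0.004,0.048],"rot":[-0.001,-0.001,0],"grip":255},{"xyz":[-0.002,0.004,0.063],"rot":[-0.001,-0.001,0],"grip":255},{"xyz":[-0.002,0.004,0.072],"rot":[-0.001,-0.001,0],"grip":255},{"xyz":[-0.002,0.004,0.076],"rot":[-0.001,-0.001,0],"grip":255},{"xyz":[-0.002,0.004,0.077],"rot":[-0.001,-0.001,0],"grip":255},{"xyz":[-0.002,0.004,0.077],"rot":[-0.001,-0.001,0],"grip":255}]'

```text
clock: 11.25
tool_pos: [0.4634, -0.0858, 0.0235]
eef_rot: [0.999, 0.049, 0.001, 0.0]
contact_force: [0.1, 0.8, -0.7]
opening: 0.134
finger_force: 20.0
```

```bash
python3 go.py .4623 -.0864 .0152 .095
```

```text
t 11.25 tcp [ 0.4634 -0.0858  0.0235] yaw 0.0974 open 0.134 F [ 0.1  0.8 -0.7] ff 20.0 q [ 0.09  0.91 -0.01  2.16  0.14  0.07 -1.53]
xyz [-0.0012  0.0005  0.0083] rot [ 0.0002 -0.0015  0.0024] rows>= 1
```

Joint 6 (0.07) is close to its 0.04 limit, so I'll shift 5 mm outward before the last slow lowering. The lid gap allows that.

Emit:
carry_out --plan '[{"xyz":[0.002,0,0],"rot":[0,0,0],"grip":255},{"xyz":[0.004,0,0.001],"rot":[0,0,0.001],"grip":255},{"xyz":[0.005,0,0.003],"rot":[0,-0.001,0.002],"grip":255},{"xyz":[0.005,0,0.005],"rot":[0,-0.001,0.002],"grip":255},{"xyz":[0.005,0,0.007],"rot":[0,-0.001,0.002],"grip":255},{"xyz":[0.005,0,0.008],"rot":[0,-0.001,0.002],"grip":255},{"xyz":[0.005,0,0.008],"rot":[0,-0.001,0.002],"grip":255},{"xyz":[0.005,0,0.008],"rot":[0,-0.001,0.002],"grip":255}]'

```text
clock: 11.92
tool_pos: [0.468, -0.0861, 0.0152]
eef_rot: [0.999, 0.047, -0.0, 0.0]
contact_force: [-0.3, 0.1, -0.8]
opening: 0.135
finger_force: 20.0
```

```bash
python3 go.py .4673 -.0864 .0152 .095
```

```text
t 11.92 tcp [ 0.468  -0.0861  0.0152] yaw 0.0942 open 0.135 F [-0.3  0.1 -0.8] ff 20.0 q [ 0.09  0.93 -0.01  2.15  0.14  0.07 -1.53]
xyz [-0.0007  0.0003  0.    ] rot [ 0.0005  0.0001 -0.0008] rows>= 1
```

Emit:
carry_out --plan '[{"xyz":[0,0,0.0007],"rot":[0,0,0],"grip":255},{"xyz":[0,0,0.001],"rot":[0,0,0],"grip":255},{"xyz":[0,0,0.001],"rot":[0,0,0],"grip":255},{"xyz":[0,0,0.001],"rot":[0,0,0],"grip":255}]'

```text
clock: 12.25
tool_pos: [0.468, -0.0861, 0.0151]
eef_rot: [0.999, 0.047, 0.0, 0.0]
contact_force: [-1.3, 0.4, 10.6]
opening: 0.133
finger_force: 20.0
```

Emit:
carry_out --plan '[{"xyz":[0,0,0],"rot":[0,0,0],"grip":225},{"xyz":[0,0,0],"rot":[0,0,0],"grip":200},{"xyz":[0,0,0],"rot":[0,0,0],"grip":180},{"xyz":[0,0,0],"rot":[0,0,0],"grip":180},{"xyz":[0,0,-0.02],"rot":[0,0,0],"grip":180},{"xyz":[0,0,-0.055],"rot":[0,0,0],"grip":180},{"xyz":[0,0,-0.09],"rot":[0,0,0],"grip":180},{"xyz":[0,0,-0.115],"rot":[0,0,0],"grip":180}]'

```text
clock: 12.92
tool_pos: [0.4681, -0.0861, 0.1311]
eef_rot: [0.999, 0.047, 0.0, 0.0]
contact_force: [0.4, 0.2, 0.5]
opening: 0.293
finger_force: 0.0
```

```bash
python3 - <<'E'
from h import *
s=r.snapshot('scene'); t=r.snapshot('top')
a=cv2.resize(t[150:245,120:225],(525,475),interpolation=cv2.INTER_CUBIC)
b=cv2.resize(s[230:325,140:195],(275,475),interpolation=cv2.INTER_CUBIC)
b=cv2.resize(s[230:325,140:220],(400,475),interpolation=cv2.INTER_CUBIC)[:,:275] if 0 else b
cv2.imwrite('pics/g.png',np.hstack([a,b])[:,:,::-1])
cv2.imwrite('pics/s_full.png',s[:,:,::-1]); cv2.imwrite('pics/t_full.png',t[:,:,::-1])
E
python3 go.py
```

```text
t 13.02 tcp [ 0.4702 -0.0864  0.1324] yaw 0.0938 open 0.296 F [ 1.3 -0.2  0.1] ff 0.0 q [ 0.13  0.68 -0.07  2.11  0.12  0.34 -1.52]
```

View pics/g.png

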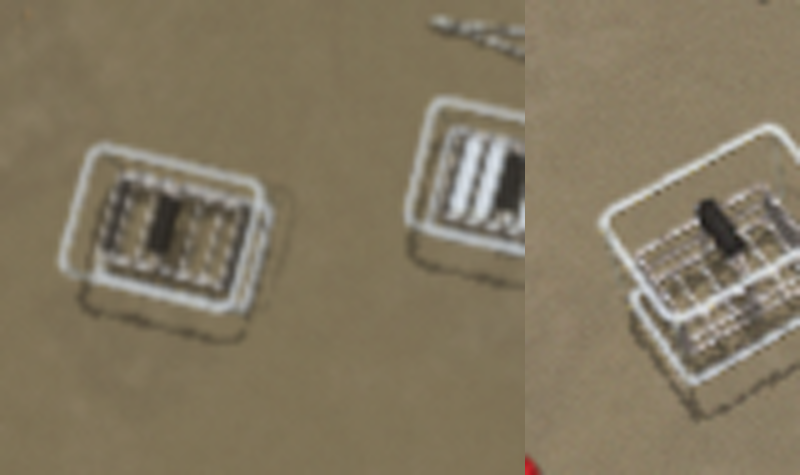

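In the top part, the empty rack's black grip centre is about (166,224) and the dish_to rim corners are about (90,141), (268,183), (243,312) and (60,270). In the scene part the grip is at about (721,228).

```bash
python3 - <<'E'
from fit import *
f=lambda p:cr(p,5,(120,150))
print("dish_to",*fit([("top",f([(88,139),(272,182),(243,314),(57,272)]))],.068,.093,.06))
print(ray("top",f([(166,224)]),.057).round(4), ray("scene",cr([(721-525,228)],5,(140,230)),.051).round(4))
g=ray("top",f([(171,197),(160,252)]),.057); print("yaw",np.arctan2(*(g[0]-g[1])[[1,0]]))
E
python3 go.py .5 .07 .13 -.1 .51 .262 .12 -.243
```

```text
dish_to [ 0.512   0.2636 -0.2032] 0.39
[[0.5137 0.2638 0.057 ]] [[0.5161 0.2665 0.051 ]]
yaw -0.15708251942856186
t 13.02 tcp [ 0.4702 -0.0864  0.1324] yaw 0.0938 open 0.296 F [ 1.3 -0.2  0.1] ff 0.0 q [ 0.13  0.68 -0.07  2.11  0.12  0.34 -1.52]
xyz [ 0.0443 -0.1529  0.0024] rot [ 0.0012 -0.0068  0.1938] rows>= 4
xyz [-0.0092 -0.192   0.01  ] rot [0.    0.    0.143] rows>= 5
```

Emit:
carry_out --plan '[{"xyz":[0.004,-0.015,0],"rot":[0,0,0.02],"grip":180},{"xyz":[0.014,-0.048,0],"rot":[0,-0.002,0.06],"grip":180},{"xyz":[0.025,-0.086,0],"rot":[0,-0.004,0.11],"grip":180},{"xyz":[0.035,-0.12,0],"rot":[0,-0.006,0.15],"grip":180},{"xyz":[0.044,-0.153,0],"rot":[0.001,-0.006,0.194],"grip":180}]'

```text
clock: 13.43
tool_pos: [0.4973, 0.0725, 0.128]
eef_rot: [0.999, -0.051, -0.004, -0.0]
contact_force: [0.7, -0.5, 0.4]
opening: 0.293
finger_force: 0.0
```

Emit:
carry_out --plan '[{"xyz":[-0.001,-0.03,0],"rot":[0,0,0.02],"grip":180},{"xyz":[-0.003,-0.065,0],"rot":[0,0,0.05],"grip":180},{"xyz":[-0.005,-0.1,0.002],"rot":[0,0,0.08],"grip":180},{"xyz":[-0.006,-0.135,0.004],"rot":[0,0,0.1],"grip":180},{"xyz":[-0.008,-0.165,0.006],"rot":[0,0,0.12],"grip":180},{"xyz":[-0.009,-0.185,0.01],"rot":[0,0,0.13],"grip":180},{"xyz":[-0.009,-0.192,0.01],"rot":[0,0,0.13],"grip":180},{"xyz":[-0.009,-0.192,0.01],"rot":[0,0,0.13],"grip":180}]'

```text
clock: 14.1
tool_pos: [0.5066, 0.2642, 0.1179]
eef_rot: [0.994, -0.113, -0.004, 0.0]
contact_force: [0.6, 0.1, 0.5]
opening: 0.295
finger_force: 0.0
```

```bash
python3 go.py .5135 .264 .043 -.22
```

```text
t 14.1 tcp [0.5066 0.2642 0.1179] yaw -0.2258 open 0.295 F [0.6 0.1 0.5] ff 0.0 q [-0.63  0.8   0.12  1.84 -0.17  0.53 -2.19]
xyz [ 0.0073 -0.0015  0.0748] rot [ 0.0014  0.0073 -0.0058] rows>= 2
```

Emit:
carry_out --plan '[{"xyz":[0.004,-0.001,0.01],"rot":[0,0.004,-0.003],"grip":180},{"xyz":[0.007,-0.001,0.025],"rot":[0.001,0.007,-0.005],"grip":180},{"xyz":[0.007,-0.001,0.038],"rot":[0.001,0.007,-0.005],"grip":180},{"xyz":[0.007,-0.001,0.045],"rot":[0.001,0.007,-0.005],"grip":180},{"xyz":[0.007,-0.001,0.045],"rot":[0.001,0.007,-0.005],"grip":180},{"xyz":[0.007,-0.001,0.045],"rot":[0.001,0.007,-0.005],"grip":180}]'

```text
clock: 14.6
tool_pos: [0.5145, 0.2601, 0.0738]
eef_rot: [0.994, -0.113, 0.0, 0.001]
contact_force: [-0.1, -0.6, 0.8]
opening: 0.298
finger_force: 0.0
```

```bash
python3 go.py .5135 .264 .044 -.22
```

```text
t 14.6 tcp [0.5145 0.2601 0.0738] yaw -0.2266 open 0.298 F [-0.1 -0.6  0.8] ff 0.0 q [-0.61  0.87  0.1   1.84 -0.18  0.44 -2.18]
xyz [-0.0018 -0.0037  0.0298] rot [ 0.0013 -0.0006 -0.0066] rows>= 1
```

Emit:
carry_out --plan '[{"xyz":[-0.001,-0.002,0.008],"rot":[0.001,0,-0.003],"grip":180},{"xyz":[-0.001,-0.003,0.018],"rot":[0.001,0,-0.005],"grip":180},{"xyz":[-0.001,-0.003,0.026],"rot":[0.001,0,-0.005],"grip":180},{"xyz":[-0.001,-0.003,0.03],"rot":[0.001,0,-0.005],"grip":180},{"xyz":[-0.001,-0.003,0.03],"rot":[0.001,0,-0.005],"grip":180},{"xyz":[-0.001,-0.003,0.03],"rot":[0.001,0,-0.005],"grip":180}]'

```text
clock: 15.1
tool_pos: [0.5139, 0.2648, 0.0438]
eef_rot: [0.994, -0.11, 0.0, -0.0]
contact_force: [-0.6, -0.7, 0.5]
opening: 0.296
finger_force: 0.0
```

```bash
python3 go.py .5135 .264 .043 -.22
```

```text
t 15.1 tcp [0.5139 0.2648 0.0438] yaw -0.2197 open 0.296 F [-0.6 -0.7  0.5] ff 0.0 q [-0.6   0.92  0.09  1.84 -0.18  0.38 -2.17]
xyz [-0.0002  0.0009  0.0008] rot [-0.0006 -0.0006  0.0003] rows>= 1
```

Emit:
carry_out --plan '[{"xyz":[0,0,0],"rot":[0,0,0],"grip":205},{"xyz":[0,0,0],"rot":[0,0,0],"grip":225},{"xyz":[0,0,0],"rot":[0,0,0],"grip":240},{"xyz":[0,0,0],"rot":[0,0,0],"grip":255},{"xyz":[0,0,0],"rot":[0,0,0],"grip":255},{"xyz":[0,0,0],"rot":[0,0,0],"grip":255},{"xyz":[0,0,-0.004],"rot":[0,0,0],"grip":255},{"xyz":[0,0,-0.01],"rot":[0,0,0],"grip":255}]' --squeeze 20

```text
clock: 15.77
tool_pos: [0.5134, 0.2646, 0.0539]
eef_rot: [0.994, -0.11, -0.0, -0.0]
contact_force: [0.3, 0.2, -0.1]
opening: 0.106
finger_force: 20.0
```

Emit:
carry_out --plan '[{"xyz":[0,0,-0.015],"rot":[0,0,0],"grip":255},{"xyz":[0,0,-0.033],"rot":[0,0,0],"grip":255},{"xyz":[0,0,-0.053],"rot":[0,0,0],"grip":255},{"xyz":[0,0,-0.07],"rot":[0,0,0],"grip":255},{"xyz":[0,0,-0.083],"rot":[0,0,0],"grip":255},{"xyz":[0,0,-0.09],"rot":[0,0,0],"grip":255},{"xyz":[0,0,-0.09],"rot":[0,0,0],"grip":255}]'

```text
clock: 16.35
tool_pos: [0.5147, 0.2652, 0.1458]
eef_rot: [0.994, -0.11, 0.002, -0.001]
contact_force: [0.5, -0.3, -1.7]
opening: 0.111
finger_force: 20.0
```

```bash
python3 go.py .52 .0 .145 0 .5505 -.287 .13 .242
```

```text
t 16.35 tcp [0.5147 0.2652 0.1458] yaw -0.2198 open 0.111 F [ 0.5 -0.3 -1.7] ff 20.0 q [-0.63  0.76  0.13  1.81 -0.16  0.58 -2.19]
xyz [0.063  0.2577 0.0003] rot [-0.0027 -0.0036 -0.2198] rows>= 7
xyz [0.0305 0.287  0.015 ] rot [ 0.     0.    -0.242] rows>= 7
```

Emit:
carry_out --plan '[{"xyz":[0.004,0.015,0],"rot":[0,0,-0.012],"grip":255},{"xyz":[0.011,0.045,0],"rot":[0,-0.001,-0.04],"grip":255},{"xyz":[0.02,0.08,0],"rot":[-0.001,-0.001,-0.07],"grip":255},{"xyz":[0.028,0.115,0],"rot":[-0.001,-0.002,-0.1],"grip":255},{"xyz":[0.037,0.15,0],"rot":[-0.001,-0.002,-0.13],"grip":255},{"xyz":[0.045,0.185,0],"rot":[-0.002,-0.003,-0.16],"grip":255},{"xyz":[0.054,0.22,0],"rot":[-0.002,-0.003,-0.19],"grip":255},{"xyz":[0.062,0.255,0],"rot":[-0.002,-0.003,-0.22],"grip":255}]'

```text
clock: 17.02
tool_pos: [0.5182, 0.0008, 0.1431]
eef_rot: [1.0, 0.001, -0.002, 0.0]
contact_force: [-0.0, -0.4, 0.4]
opening: 0.113
finger_force: 20.0
```

Emit:
carry_out --plan '[{"xyz":[0.004,0.035,0],"rot":[0,0,-0.03],"grip":255},{"xyz":[0.008,0.07,0],"rot":[0,0,-0.06],"grip":255},{"xyz":[0.012,0.108,0],"rot":[0,0,-0.09],"grip":255},{"xyz":[0.016,0.146,0],"rot":[0,0,-0.12],"grip":255},{"xyz":[0.02,0.184,0],"rot":[0,0,-0.15],"grip":255},{"xyz":[0.024,0.22,0],"rot":[0,0,-0.18],"grip":255},{"xyz":[0.027,0.25,0],"rot":[0,0,-0.21],"grip":255},{"xyz":[0.029,0.275,0],"rot":[0,0,-0.23],"grip":255}]'

```text
clock: 17.68
tool_pos: [0.5468, -0.2759, 0.143]
eef_rot: [0.993, 0.114, -0.002, 0.0]
contact_force: [0.9, -0.1, -0.9]
opening: 0.107
finger_force: 20.0
```

```bash
python3 go.py .5505 -.287 .13 .242
```

```text
t 17.68 tcp [ 0.5468 -0.2759  0.143 ] yaw 0.2288 open 0.107 F [ 0.9 -0.1 -0.9] ff 20.0 q [ 0.47  0.79 -0.14  1.69  0.17  0.67 -1.1 ]
xyz [0.0011 0.0117 0.013 ] rot [ 0.0003  0.0037 -0.0132] rows>= 1
```

Emit:
carry_out --plan '[{"xyz":[0.001,0.006,0.005],"rot":[0,0.002,-0.006],"grip":255},{"xyz":[0.001,0.0115,0.013],"rot":[0,0.0035,-0.013],"grip":255},{"xyz":[0.001,0.0115,0.023],"rot":[0,0.0035,-0.013],"grip":255},{"xyz":[0.001,0.0115,0.033],"rot":[0,0.0035,-0.013],"grip":255},{"xyz":[0.001,0.0115,0.035],"rot":[0,0.0035,-0.013],"grip":255},{"xyz":[0.001,0.0115,0.035],"rot":[0,0.0035,-0.013],"grip":255},{"xyz":[0.001,0.0115,0.035],"rot":[0,0.0035,-0.013],"grip":255}]'

```text
clock: 18.27
tool_pos: [0.5516, -0.282, 0.1088]
eef_rot: [0.992, 0.122, 0.0, -0.0]
contact_force: [0.2, -0.3, -1.3]
opening: 0.108
finger_force: 20.0
```

```bash
python3 go.py .5505 -.287 .06 .242; python3 - <<'E'
from h import *
s=r.snapshot('scene')
cv2.imwrite('pics/i.png',cv2.resize(s[100:200,260:380],(720,600),interpolation=cv2.INTER_CUBIC)[:,:,::-1])
E
```

```text
t 18.27 tcp [ 0.5516 -0.282   0.1088] yaw 0.2452 open 0.108 F [ 0.2 -0.3 -1.3] ff 20.0 q [ 0.48  0.85 -0.14  1.69  0.18  0.62 -1.09]
xyz [-0.0024  0.0046  0.0488] rot [-0.0006 -0.001   0.0032] rows>= 2
```

View pics/i.png

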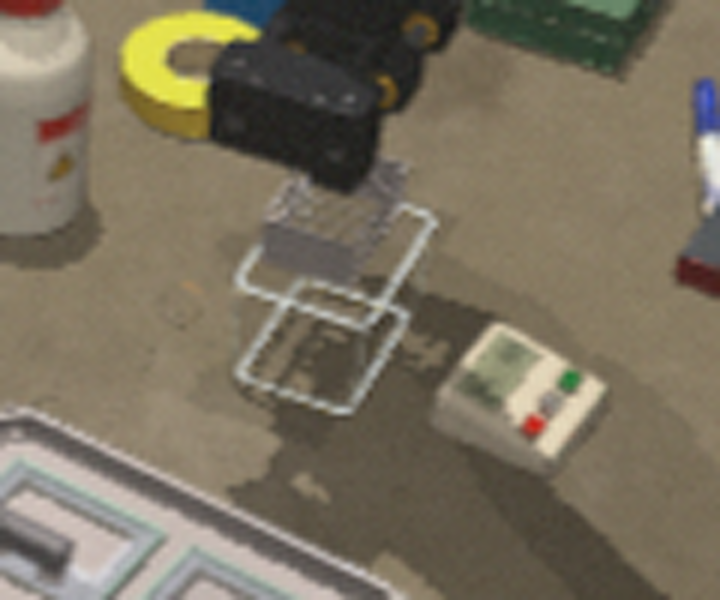

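The empty rack hangs level just above the open dish rim (rack about (335,225), rim (238,285)–(435,215)), with both lids flat in the tray. Correcting by 5 mm and lowering.

Emit:
carry_out --plan '[{"xyz":[-0.001,0.003,0],"rot":[0,0,0.002],"grip":255},{"xyz":[-0.002,0.0045,0.002],"rot":[0,0,0.003],"grip":255},{"xyz":[-0.002,0.0045,0.01],"rot":[0,0,0.003],"grip":255},{"xyz":[-0.002,0.0045,0.02],"rot":[0,0,0.003],"grip":255},{"xyz":[-0.002,0.0045,0.03],"rot":[0,0,0.003],"grip":255},{"xyz":[-0.002,0.0045,0.036],"rot":[0,0,0.003],"grip":255},{"xyz":[-0.002,0.0045,0.04],"rot":[0,0,0.003],"grip":255},{"xyz":[-0.002,0.0045,0.04],"rot":[0,0,0.003],"grip":255}]'

```text
clock: 18.98
tool_pos: [0.5499, -0.2878, 0.0676]
eef_rot: [0.993, 0.12, -0.0, -0.001]
contact_force: [-0.1, -0.6, -0.2]
opening: 0.111
finger_force: 20.0
```

```bash
python3 go.py .5505 -.287 .044 .242
```

```text
t 18.98 tcp [ 0.5499 -0.2878  0.0676] yaw 0.2405 open 0.111 F [-0.1 -0.6 -0.2] ff 20.0 q [ 0.48  0.91 -0.13  1.7   0.19  0.55 -1.1 ]
xyz [ 0.0008 -0.0006  0.0236] rot [-0.0013  0.0004 -0.0015] rows>= 1
```

Emit:
carry_out --plan '[{"xyz":[0,0,0.006],"rot":[-0.001,0,0],"grip":255},{"xyz":[0,0,0.012],"rot":[-0.001,0,0],"grip":255},{"xyz":[0,0,0.017],"rot":[-0.001,0,0],"grip":255},{"xyz":[0,0,0.02],"rot":[-0.001,0,0],"grip":255},{"xyz":[0,0,0.022],"rot":[-0.001,0,0],"grip":255},{"xyz":[0,0,0.023],"rot":[-0.001,0,0],"grip":255},{"xyz":[0,0,0.0235],"rot":[-0.001,0,0],"grip":255},{"xyz":[0,0,0.0235],"rot":[-0.001,0,0],"grip":255}]'

```text
clock: 19.65
tool_pos: [0.5508, -0.2884, 0.0456]
eef_rot: [0.993, 0.12, 0.001, 0.001]
contact_force: [-0.8, 0.4, -0.5]
opening: 0.116
finger_force: 20.0
```

Emit:
carry_out --plan '[{"xyz":[0,0,0],"rot":[0,0,0],"grip":255},{"xyz":[0,0,0.0005],"rot":[0,0,0],"grip":255},{"xyz":[0,0,0.0005],"rot":[0,0,0],"grip":255}]'

```text
clock: 19.9
tool_pos: [0.5508, -0.2884, 0.0452]
eef_rot: [0.993, 0.12, 0.001, 0.001]
contact_force: [-0.2, 0.1, -0.5]
opening: 0.11
finger_force: 20.0
```

Emit:
carry_out --plan '[{"xyz":[0,0,0.001],"rot":[0,0,0],"grip":255},{"xyz":[0,0,0.0016],"rot":[0,0,0],"grip":255},{"xyz":[0,0,0.0016],"rot":[0,0,0],"grip":255},{"xyz":[0,0,0.0016],"rot":[0,0,0],"grip":255}]'

```text
clock: 20.23
tool_pos: [0.5509, -0.2885, 0.0445]
eef_rot: [0.993, 0.12, 0.001, 0.001]
contact_force: [-1.5, 1.3, 6.9]
opening: 0.109
finger_force: 20.0
```

Emit:
carry_out --plan '[{"xyz":[0,0,-0.0005],"rot":[0,0,0],"grip":225},{"xyz":[0,0,-0.0005],"rot":[0,0,0],"grip":200},{"xyz":[0,0,-0.0005],"rot":[0,0,0],"grip":180},{"xyz":[0,0,-0.0005],"rot":[0,0,0],"grip":180},{"xyz":[0,0,-0.012],"rot":[0,0,0],"grip":180},{"xyz":[0,0,-0.035],"rot":[0,0,0],"grip":180},{"xyz":[0,0,-0.065],"rot":[0,0,0],"grip":180},{"xyz":[0,0,-0.085],"rot":[0,0,0],"grip":180}]'

```text
clock: 20.9
tool_pos: [0.5513, -0.2886, 0.1312]
eef_rot: [0.993, 0.12, 0.002, 0.001]
contact_force: [0.7, -0.1, 0.5]
opening: 0.296
finger_force: 0.0
```

```bash
python3 go.py .54 -.1 .13 0 .538 .091 .12 -.175
```

```text
t 20.9 tcp [ 0.5513 -0.2886  0.1312] yaw 0.2403 open 0.296 F [ 0.7 -0.1  0.5] ff 0.0 q [ 0.49  0.82 -0.15  1.67  0.18  0.66 -1.08]
xyz [ 0.0339 -0.1858  0.0008] rot [ 0.0022 -0.0035  0.2403] rows>= 5
xyz [-0.002 -0.191  0.01 ] rot [0.    0.    0.175] rows>= 5
```

Emit:
carry_out --plan '[{"xyz":[0.003,-0.018,0],"rot":[0,0,0.02],"grip":180},{"xyz":[0.009,-0.05,0],"rot":[0,-0.001,0.07],"grip":180},{"xyz":[0.016,-0.085,0],"rot":[0.001,-0.002,0.12],"grip":180},{"xyz":[0.023,-0.122,0],"rot":[0.001,-0.002,0.17],"grip":180},{"xyz":[0.029,-0.157,0],"rot":[0.002,-0.003,0.21],"grip":180},{"xyz":[0.034,-0.186,0],"rot":[0.002,-0.0035,0.24],"grip":180}]'

```text
clock: 21.4
tool_pos: [0.5393, -0.0964, 0.1291]
eef_rot: [1.0, 0.0, -0.001, -0.001]
contact_force: [1.4, 0.5, 0.4]
opening: 0.29
finger_force: 0.0
```

Emit:
carry_out --plan '[{"xyz":[0,-0.035,0],"rot":[0,0,0.03],"grip":180},{"xyz":[-0.001,-0.072,0],"rot":[0,0,0.06],"grip":180},{"xyz":[-0.001,-0.11,0],"rot":[0,0,0.1],"grip":180},{"xyz":[-0.002,-0.145,0],"rot":[0,0,0.14],"grip":180},{"xyz":[-0.002,-0.172,0.005],"rot":[0,0,0.165],"grip":180},{"xyz":[-0.002,-0.188,0.01],"rot":[0,0,0.175],"grip":180},{"xyz":[-0.002,-0.191,0.01],"rot":[0,0,0.175],"grip":180},{"xyz":[-0.002,-0.191,0.01],"rot":[0,0,0.175],"grip":180}]'

```text
clock: 22.07
tool_pos: [0.5372, 0.0927, 0.1188]
eef_rot: [0.996, -0.086, -0.001, -0.0]
contact_force: [-0.0, -1.2, -0.3]
opening: 0.291
finger_force: 0.0
```

```bash
python3 go.py .538 .091 .07 -.175; python3 - <<'E'
from fit import *
t=cv2.imread('pics/t_full.png')
c=t[155:215,190:260]; g=cv2.cvtColor(c,cv2.COLOR_BGR2GRAY).astype(int)
ys,xs=np.where(g<60); print(len(xs), xs.mean()+190, ys.mean()+155)
print(ray("top",[(xs.mean()+190,ys.mean()+155)],.055).round(4))
p=np.c_[xs,ys]-[xs.mean(),ys.mean()]; print(np.linalg.svd(p)[2][0], p.std(0), xs.min()+190,xs.max()+190,ys.min()+155,ys.max()+155)
c=t[180:220,130:175]; g=cv2.cvtColor(c,cv2.COLOR_BGR2GRAY).astype(int)
ys,xs=np.where(g<60); print(len(xs),ray("top",[(xs.mean()+130,ys.mean()+180)],.055).round(4))
E
```

```text
t 22.07 tcp [0.5372 0.0927 0.1188] yaw -0.1717 open 0.291 F [-0.  -1.2 -0.3] ff 0.0 q [-0.29  0.77  0.06  1.92 -0.1   0.46 -1.9 ]
xyz [0.0012 0.0016 0.0488] rot [-0.0008  0.0021  0.0033] rows>= 2
33 221.96969696969697 185.75757575757575
[[0.5379 0.0914 0.055 ]]
[-0.26169605  0.96515034] [1.1930315  2.59405267] 220 224 181 190
44 [[0.513  0.2649 0.055 ]]
```

Emit:
carry_out --plan '[{"xyz":[0.001,0.001,0.01],"rot":[0,0.002,0.003],"grip":180},{"xyz":[0.001,0.0015,0.025],"rot":[0,0.002,0.003],"grip":180},{"xyz":[0.001,0.0015,0.038],"rot":[0,0.002,0.003],"grip":180},{"xyz":[0.001,0.0015,0.047],"rot":[0,0.002,0.003],"grip":180},{"xyz":[0.001,0.0015,0.048],"rot":[0,0.002,0.003],"grip":180},{"xyz":[0.001,0.0015,0.048],"rot":[0,0.002,0.003],"grip":180}]'

```text
clock: 22.57
tool_pos: [0.5377, 0.0883, 0.0699]
eef_rot: [0.996, -0.09, -0.001, 0.0]
contact_force: [0.4, 1.1, 0.4]
opening: 0.291
finger_force: 0.0
```

```bash
python3 go.py .538 .0914 .044 -.175
```

```text
t 22.57 tcp [0.5377 0.0883 0.0699] yaw -0.1797 open 0.291 F [0.4 1.1 0.4] ff 0.0 q [-0.28  0.85  0.05  1.94 -0.1   0.36 -1.9 ]
xyz [-0.0002 -0.0031  0.0259] rot [ 0.0007  0.0009 -0.0047] rows>= 1
```

Emit:
carry_out --plan '[{"xyz":[0,-0.002,0.006],"rot":[0,0,-0.003],"grip":180},{"xyz":[0,-0.002,0.014],"rot":[0,0,-0.004],"grip":180},{"xyz":[0,-0.002,0.021],"rot":[0,0,-0.004],"grip":180},{"xyz":[0,-0.002,0.0255],"rot":[0,0,-0.004],"grip":180},{"xyz":[0,-0.002,0.0255],"rot":[0,0,-0.004],"grip":180},{"xyz":[0,-0.002,0.0255],"rot":[0,0,-0.004],"grip":180}]'

```text
clock: 23.07
tool_pos: [0.538, 0.0918, 0.0445]
eef_rot: [0.996, -0.087, -0.0, -0.0]
contact_force: [0.1, -0.6, 0.6]
opening: 0.296
finger_force: 0.0
```

```bash
python3 go.py .538 .0914 .044 -.175
```

```text
t 23.07 tcp [0.538  0.0918 0.0445] yaw -0.1736 open 0.296 F [ 0.1 -0.6  0.6] ff 0.0 q [-0.28  0.9   0.04  1.94 -0.1   0.31 -1.9 ]
xyz [0.0001 0.0004 0.0005] rot [0.     0.0007 0.0014] rows>= 1
```

Emit:
carry_out --plan '[{"xyz":[0,0,0],"rot":[0,0,0],"grip":205},{"xyz":[0,0,0],"rot":[0,0,0],"grip":225},{"xyz":[0,0,0],"rot":[0,0,0],"grip":240},{"xyz":[0,0,0],"rot":[0,0,0],"grip":255},{"xyz":[0,0,0],"rot":[0,0,0],"grip":255},{"xyz":[0,0,0],"rot":[0,0,0],"grip":255},{"xyz":[0,0,-0.004],"rot":[0,0,0],"grip":255},{"xyz":[0,0,-0.01],"rot":[0,0,0],"grip":255}]' --squeeze 25

```text
clock: 23.73
tool_pos: [0.5375, 0.0916, 0.0546]
eef_rot: [0.996, -0.087, -0.001, 0.0]
contact_force: [0.6, -0.5, -1.6]
opening: 0.108
finger_force: 24.9
```

Emit:
carry_out --plan '[{"xyz":[0,0,-0.015],"rot":[0,0,0],"grip":255},{"xyz":[0,0,-0.033],"rot":[0,0,0],"grip":255},{"xyz":[0,0,-0.053],"rot":[0,0,0],"grip":255},{"xyz":[0,0,-0.065],"rot":[0,0,0],"grip":255},{"xyz":[0,0,-0.073],"rot":[0,0,0],"grip":255},{"xyz":[0,0,-0.076],"rot":[0,0,0],"grip":255},{"xyz":[0,0,-0.076],"rot":[0,0,0],"grip":255}]'

```text
clock: 24.32
tool_pos: [0.5383, 0.0918, 0.1314]
eef_rot: [0.996, -0.087, 0.0, -0.0]
contact_force: [0.3, 0.2, -2.2]
opening: 0.112
finger_force: 24.9
```

```bash
python3 go.py .5115 .2645 .125 -.227
```

```text
t 24.32 tcp [0.5383 0.0918 0.1314] yaw -0.1737 open 0.112 F [ 0.3  0.2 -2.2] ff 24.9 q [-0.29  0.75  0.06  1.91 -0.09  0.49 -1.91]
xyz [-0.0563 -0.1655  0.0065] rot [-0.0006 -0.0006  0.0533] rows>= 5
```

Emit:
carry_out --plan '[{"xyz":[-0.004,-0.012,0],"rot":[0,0,0.004],"grip":255},{"xyz":[-0.012,-0.035,0],"rot":[0,0,0.012],"grip":255},{"xyz":[-0.022,-0.065,0],"rot":[0,0,0.02],"grip":255},{"xyz":[-0.032,-0.095,0],"rot":[0,0,0.03],"grip":255},{"xyz":[-0.042,-0.124,0],"rot":[0,0,0.04],"grip":255},{"xyz":[-0.05,-0.148,0],"rot":[0,0,0.05],"grip":255},{"xyz":[-0.055,-0.161,0],"rot":[0,0,0.053],"grip":255},{"xyz":[-0.0563,-0.1655,0],"rot":[0,0,0.053],"grip":255}]'

```text
clock: 24.98
tool_pos: [0.5094, 0.2684, 0.1297]
eef_rot: [0.994, -0.11, -0.001, -0.001]
contact_force: [0.5, 0.4, -1.7]
opening: 0.111
finger_force: 24.9
```

Emit:
carry_out --plan '[{"xyz":[0,0,0.005],"rot":[0,0,0],"grip":255},{"xyz":[0,0,0.015],"rot":[0,0,0],"grip":255},{"xyz":[0,0,0.022],"rot":[0,0,0],"grip":255},{"xyz":[0,0,0.024],"rot":[0,0,0],"grip":255},{"xyz":[0,0,0.024],"rot":[0,0,0],"grip":255},{"xyz":[0,0,0.024],"rot":[0,0,0],"grip":255}]'

```text
clock: 25.48
tool_pos: [0.5116, 0.2635, 0.1066]
eef_rot: [0.994, -0.114, -0.0, 0.0]
contact_force: [0.1, 0.7, -2.7]
opening: 0.109
finger_force: 24.9
```

```bash
python3 go.py .5115 .2645 .065 -.227
```

```text
t 25.48 tcp [0.5116 0.2635 0.1066] yaw -0.2281 open 0.109 F [ 0.1  0.7 -2.7] ff 24.9 q [-0.63  0.82  0.12  1.83 -0.18  0.5  -2.18]
xyz [-0.0003 -0.001   0.0416] rot [ 0.0005  0.0004 -0.0011] rows>= 1
```

Aligned with dish_to to 1 mm and the rack bottom is 10 mm above the rim, so I'll lower in two stages.

Emit:
carry_out --plan '[{"xyz":[0,-0.001,0.005],"rot":[0,0,0],"grip":255},{"xyz":[0,-0.001,0.013],"rot":[0,0,0],"grip":255},{"xyz":[0,-0.001,0.022],"rot":[0,0,0],"grip":255},{"xyz":[0,-0.001,0.031],"rot":[0,0,0],"grip":255},{"xyz":[0,-0.001,0.038],"rot":[0,0,0],"grip":255},{"xyz":[0,-0.001,0.041],"rot":[0,0,0],"grip":255},{"xyz":[0,-0.001,0.041],"rot":[0,0,0],"grip":255}]'

```text
clock: 26.07
tool_pos: [0.5109, 0.2652, 0.0648]
eef_rot: [0.994, -0.113, -0.001, 0.0]
contact_force: [-0.8, -0.2, -1.1]
opening: 0.109
finger_force: 24.9
```

```bash
python3 go.py .5115 .2645 .0445 -.227
```

```text
t 26.07 tcp [0.5109 0.2652 0.0648] yaw -0.2267 open 0.109 F [-0.8 -0.2 -1.1] ff 24.9 q [-0.62  0.89  0.1   1.85 -0.19  0.42 -2.17]
xyz [0.0008 0.0006 0.0203] rot [0.0011 0.0017 0.0003] rows>= 1
```

Emit:
carry_out --plan '[{"xyz":[0,0,0.005],"rot":[0.001,0.001,0],"grip":255},{"xyz":[0,0,0.01],"rot":[0.001,0.001,0],"grip":255},{"xyz":[0,0,0.014],"rot":[0.001,0.001,0],"grip":255},{"xyz":[0,0,0.017],"rot":[0.001,0.001,0],"grip":255},{"xyz":[0,0,0.019],"rot":[0.001,0.001,0],"grip":255},{"xyz":[0,0,0.0198],"rot":[0.001,0.001,0],"grip":255},{"xyz":[0,0,0.0198],"rot":[0.001,0.001,0],"grip":255},{"xyz":[0,0,0.0198],"rot":[0.001,0.001,0],"grip":255}]'

```text
clock: 26.73
tool_pos: [0.5117, 0.2656, 0.0462]
eef_rot: [0.994, -0.113, 0.001, -0.001]
contact_force: [-0.6, -0.7, -2.2]
opening: 0.111
finger_force: 24.9
```

Emit:
carry_out --plan '[{"xyz":[0,0,0],"rot":[0,0,0],"grip":255},{"xyz":[0,0,0],"rot":[0,0,0],"grip":255}]'

```text
clock: 26.9
tool_pos: [0.5118, 0.2656, 0.0464]
eef_rot: [0.994, -0.113, 0.001, -0.001]
contact_force: [-0.4, -0.4, -1.2]
opening: 0.109
finger_force: 24.9
```

Emit:
carry_out --plan '[{"xyz":[0,0,0.0007],"rot":[0,0,0],"grip":255},{"xyz":[0,0,0.0014],"rot":[0,0,0],"grip":255},{"xyz":[0,0,0.002],"rot":[0,0,0],"grip":255},{"xyz":[0,0,0.0022],"rot":[0,0,0],"grip":255},{"xyz":[0,0,0.0022],"rot":[0,0,0],"grip":255},{"xyz":[0,0,0.0022],"rot":[0,0,0],"grip":255}]'

```text
clock: 27.4
tool_pos: [0.5118, 0.2656, 0.0452]
eef_rot: [0.994, -0.113, 0.001, -0.001]
contact_force: [-1.9, -0.9, 8.0]
opening: 0.109
finger_force: 24.9
```

Emit:
carry_out --plan '[{"xyz":[0,0,-0.0005],"rot":[0,0,0],"grip":225},{"xyz":[0,0,-0.0005],"rot":[0,0,0],"grip":200},{"xyz":[0,0,-0.0005],"rot":[0,0,0],"grip":180},{"xyz":[0,0,-0.0005],"rot":[0,0,0],"grip":180},{"xyz":[0,0,-0.012],"rot":[0,0,0],"grip":180},{"xyz":[0,0,-0.035],"rot":[0,0,0],"grip":180},{"xyz":[0,0,-0.065],"rot":[0,0,0],"grip":180},{"xyz":[0,0,-0.085],"rot":[0,0,0],"grip":180}]'

```text
clock: 28.07
tool_pos: [0.5121, 0.2656, 0.1315]
eef_rot: [0.994, -0.113, 0.001, -0.001]
contact_force: [0.8, 1.0, -0.8]
opening: 0.295
finger_force: 0.0
```

```bash
python3 go.py .5 .07 .13 -.05 .4675 -.086 .11 .095
```

```text
t 28.07 tcp [0.5121 0.2656 0.1315] yaw -0.227 open 0.295 F [ 0.8  1.  -0.8] ff 0.0 q [-0.64  0.78  0.13  1.82 -0.18  0.55 -2.19]
xyz [0.0322 0.1933 0.0011] rot [-0.0022 -0.0025 -0.177 ] rows>= 5
xyz [-0.0247  0.1574  0.02  ] rot [ 0.     0.    -0.145] rows>= 4
```

Emit:
carry_out --plan '[{"xyz":[0.003,0.02,0],"rot":[0,0,-0.02],"grip":160},{"xyz":[0.009,0.055,0],"rot":[-0.001,-0.001,-0.05],"grip":140},{"xyz":[0.015,0.092,0],"rot":[-0.001,-0.001,-0.085],"grip":140},{"xyz":[0.021,0.129,0],"rot":[-0.002,-0.002,-0.12],"grip":140},{"xyz":[0.027,0.165,0],"rot":[-0.002,-0.002,-0.15],"grip":140},{"xyz":[0.032,0.193,0],"rot":[-0.002,-0.0025,-0.177],"grip":140}]'

```text
clock: 28.57
tool_pos: [0.4988, 0.0668, 0.1295]
eef_rot: [1.0, -0.025, -0.001, 0.001]
contact_force: [0.4, -0.0, 0.1]
opening: 0.455
finger_force: 0.0
```

Emit:
carry_out --plan '[{"xyz":[-0.005,0.032,0],"rot":[0,0,-0.03],"grip":140},{"xyz":[-0.01,0.065,0],"rot":[0,0,-0.06],"grip":140},{"xyz":[-0.015,0.098,0.005],"rot":[0,0,-0.09],"grip":140},{"xyz":[-0.02,0.128,0.01],"rot":[0,0,-0.12],"grip":140},{"xyz":[-0.023,0.148,0.015],"rot":[0,0,-0.135],"grip":140},{"xyz":[-0.0247,0.157,0.02],"rot":[0,0,-0.145],"grip":140},{"xyz":[-0.0247,0.157,0.02],"rot":[0,0,-0.145],"grip":140},{"xyz":[-0.0247,0.157,0.02],"rot":[0,0,-0.145],"grip":140}]'

```text
clock: 29.23
tool_pos: [0.4672, -0.0846, 0.109]
eef_rot: [0.999, 0.048, -0.001, -0.0]
contact_force: [0.1, -0.4, 0.1]
opening: 0.452
finger_force: 0.0
```

```bash
python3 go.py .4675 -.0862 .0155 .0945
```

```text
t 29.23 tcp [ 0.4672 -0.0846  0.109 ] yaw 0.0953 open 0.452 F [ 0.1 -0.4  0.1] ff 0.0 q [ 0.11  0.73 -0.05  2.12  0.11  0.29 -1.51]
xyz [0.0003 0.0017 0.0935] rot [-0.0002  0.0012  0.0008] rows>= 3
```

Emit:
carry_out --plan '[{"xyz":[0.001,0.001,0.015],"rot":[0,0.001,0],"grip":140},{"xyz":[0.001,0.001,0.035],"rot":[0,0.001,0],"grip":140},{"xyz":[0.001,0.001,0.055],"rot":[0,0.001,0],"grip":140},{"xyz":[0.001,0.001,0.072],"rot":[0,0.001,0],"grip":140},{"xyz":[0.001,0.001,0.082],"rot":[0,0.001,0],"grip":140},{"xyz":[0.001,0.001,0.085],"rot":[0,0.001,0],"grip":140},{"xyz":[0.001,0.001,0.085],"rot":[0,0.001,0],"grip":140}]'

```text
clock: 29.82
tool_pos: [0.468, -0.0849, 0.0236]
eef_rot: [0.999, 0.049, -0.001, -0.0]
contact_force: [0.5, 0.3, 0.3]
opening: 0.45
finger_force: 0.0
```

```bash
python3 go.py .468 -.0862 .0155 .0945
```

```text
t 29.82 tcp [ 0.468  -0.0849  0.0236] yaw 0.0973 open 0.45 F [0.5 0.3 0.3] ff 0.0 q [ 0.09  0.91 -0.01  2.15  0.13  0.09 -1.52]
xyz [-0.0001  0.0013  0.0081] rot [-0.0003  0.0011  0.0028] rows>= 1
```

Emit:
carry_out --plan '[{"xyz":[0,0.001,0.004],"rot":[0,0.001,0.002],"grip":140},{"xyz":[0,0.001,0.0078],"rot":[0,0.001,0.002],"grip":150},{"xyz":[0,0.001,0.0078],"rot":[0,0.001,0.002],"grip":180},{"xyz":[0,0.001,0.0078],"rot":[0,0.001,0.002],"grip":210},{"xyz":[0,0.001,0.0078],"rot":[0,0.001,0.002],"grip":240},{"xyz":[0,0.001,0.0078],"rot":[0,0.001,0.002],"grip":255},{"xyz":[0,0.001,0.0078],"rot":[0,0.001,0.002],"grip":255},{"xyz":[0,0.001,0.0078],"rot":[0,0.001,0.002],"grip":255}]' --squeeze 20

```text
clock: 30.48
tool_pos: [0.468, -0.0873, 0.0163]
eef_rot: [0.999, 0.047, 0.0, 0.0]
contact_force: [0.4, 0.5, 1.6]
opening: 0.132
finger_force: 20.0
```

Emit:
carry_out --plan '[{"xyz":[0,0,0],"rot":[0,0,0],"grip":255},{"xyz":[0,0,0],"rot":[0,0,0],"grip":255}]'

```text
clock: 30.65
tool_pos: [0.468, -0.0874, 0.0163]
eef_rot: [0.999, 0.047, 0.0, 0.0]
contact_force: [-0.0, 0.0, 4.8]
opening: 0.137
finger_force: 20.0
```

Emit:
carry_out --plan '[{"xyz":[0,0,-0.005],"rot":[0,0,0],"grip":255},{"xyz":[0,0,-0.015],"rot":[0,0,0],"grip":255},{"xyz":[0,0,-0.033],"rot":[0,0,0],"grip":255},{"xyz":[0,0,-0.055],"rot":[0,0,0],"grip":255},{"xyz":[0,0,-0.078],"rot":[0,0,0],"grip":255},{"xyz":[0,0,-0.098],"rot":[0,0,0],"grip":255},{"xyz":[0,0,-0.11],"rot":[0,0,0],"grip":255},{"xyz":[0,0,-0.11],"rot":[0,0,0],"grip":255}]'

```text
clock: 31.32
tool_pos: [0.469, -0.0876, 0.1288]
eef_rot: [0.999, 0.046, 0.002, 0.001]
contact_force: [-0.2, -0.1, -1.8]
opening: 0.129
finger_force: 20.0
```

```bash
python3 go.py .539 .092 .11 -.17
```

```text
t 31.32 tcp [ 0.469  -0.0876  0.1288] yaw 0.0929 open 0.129 F [-0.2 -0.1 -1.8] ff 20.0 q [ 0.12  0.69 -0.06  2.11  0.12  0.34 -1.51]
xyz [ 0.0863 -0.1724  0.019 ] rot [ 0.0008 -0.0051  0.2629] rows>= 5
```

Emit:
carry_out --plan '[{"xyz":[0.006,-0.012,0],"rot":[0,0,0.02],"grip":255},{"xyz":[0.019,-0.038,0],"rot":[0,-0.001,0.06],"grip":255},{"xyz":[0.034,-0.068,0],"rot":[0,-0.002,0.105],"grip":255},{"xyz":[0.049,-0.098,0],"rot":[0,-0.003,0.15],"grip":255},{"xyz":[0.064,-0.128,0],"rot":[0,-0.004,0.195],"grip":255},{"xyz":[0.077,-0.154,0.005],"rot":[0,-0.005,0.235],"grip":255},{"xyz":[0.084,-0.168,0.012],"rot":[0.001,-0.005,0.257],"grip":255},{"xyz":[0.0863,-0.1724,0.019],"rot":[0.001,-0.005,0.263],"grip":255}]'

```text
clock: 31.98
tool_pos: [0.5382, 0.0968, 0.1062]
eef_rot: [0.997, -0.082, -0.002, -0.001]
contact_force: [0.4, -0.6, -1.3]
opening: 0.132
finger_force: 20.0
```

Emit:
carry_out --plan '[{"xyz":[0,0,0.008],"rot":[0,0,0],"grip":255},{"xyz":[0,0,0.014],"rot":[0,0,0],"grip":255},{"xyz":[0,0,0.018],"rot":[0,0,0],"grip":255},{"xyz":[0,0,0.02],"rot":[0,0,0],"grip":255},{"xyz":[0,0,0.02],"rot":[0,0,0],"grip":255},{"xyz":[0,0,0.02],"rot":[0,0,0],"grip":255}]'

```text
clock: 32.48
tool_pos: [0.5376, 0.0914, 0.0871]
eef_rot: [0.996, -0.085, -0.002, -0.0]
contact_force: [-0.5, 0.0, -0.7]
opening: 0.131
finger_force: 20.0
```

```bash
python3 go.py .539 .092 .078 -.17; python3 - <<'E'
from h import *
s=r.snapshot('scene')
cv2.imwrite('pics/j.png',cv2.resize(s[175:285,165:275],(660,600),interpolation=cv2.INTER_CUBIC)[:,:,::-1])
E
```

```text
t 32.48 tcp [0.5376 0.0914 0.0871] yaw -0.1711 open 0.131 F [-0.5  0.  -0.7] ff 20.0 q [-0.28  0.82  0.04  1.93 -0.09  0.4  -1.91]
xyz [ 0.0014 -0.0008  0.0091] rot [ 0.0003  0.0046 -0.0011] rows>= 1
```

View pics/j.png

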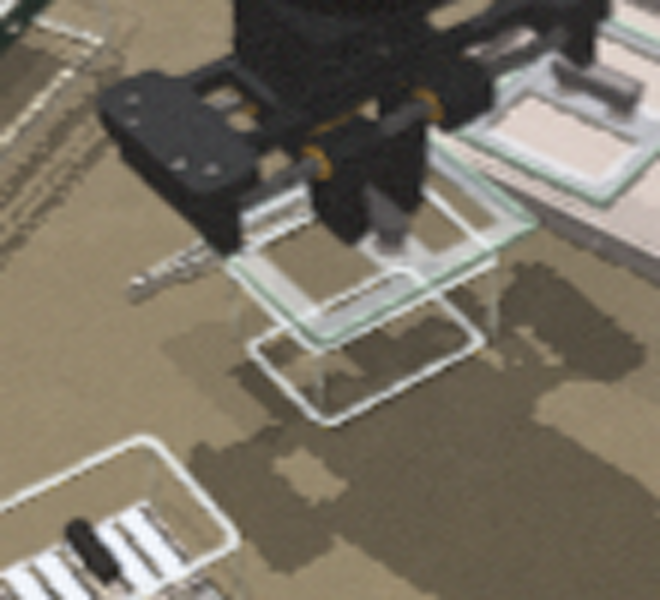

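Lid hovers about 14 mm above dish_from, parallel to it. The full rack stands in dish_to (grip at about (92,550) in the crop). Lowering.

Emit:
carry_out --plan '[{"xyz":[0.0007,-0.0005,0.002],"rot":[0,0.002,0],"grip":255},{"xyz":[0.0014,-0.001,0.005],"rot":[0,0.0045,0],"grip":255},{"xyz":[0.0014,-0.001,0.008],"rot":[0,0.0045,0],"grip":255},{"xyz":[0.0014,-0.001,0.0095],"rot":[0,0.0045,0],"grip":255},{"xyz":[0.0014,-0.001,0.01],"rot":[0,0.0045,0],"grip":255},{"xyz":[0.0014,-0.001,0.01],"rot":[0,0.0045,0],"grip":255},{"xyz":[0.0014,-0.001,0.01],"rot":[0,0.0045,0],"grip":255}]'

```text
clock: 33.12
tool_pos: [0.5391, 0.0932, 0.077]
eef_rot: [0.996, -0.085, -0.0, 0.0]
contact_force: [-0.4, 0.8, -2.1]
opening: 0.136
finger_force: 20.0
```

```bash
python3 go.py .539 .0925 .0733 -.17
```

```text
t 33.12 tcp [0.5391 0.0932 0.077 ] yaw -0.1696 open 0.136 F [-0.4  0.8 -2.1] ff 20.0 q [-0.28  0.84  0.04  1.93 -0.09  0.37 -1.91]
xyz [0.     0.0007 0.0037] rot [0.0001 0.0001 0.0004] rows>= 1
```

Emit:
carry_out --plan '[{"xyz":[0,0.0005,0.001],"rot":[0,0,0],"grip":255},{"xyz":[0,0.0005,0.002],"rot":[0,0,0],"grip":255},{"xyz":[0,0.0005,0.003],"rot":[0,0,0],"grip":255},{"xyz":[0,0.0005,0.0037],"rot":[0,0,0],"grip":255},{"xyz":[0,0.0005,0.004],"rot":[0,0,0],"grip":255},{"xyz":[0,0.0005,0.004],"rot":[0,0,0],"grip":255},{"xyz":[0,0.0005,0.004],"rot":[0,0,0],"grip":255}]'

```text
clock: 33.7
tool_pos: [0.539, 0.0927, 0.0734]
eef_rot: [0.996, -0.085, 0.0, -0.0]
contact_force: [-0.7, -0.5, 4.2]
opening: 0.134
finger_force: 20.0
```

```bash
python3 go.py .539 .0925 .0733 -.17
```

```text
t 33.7 tcp [0.539  0.0927 0.0734] yaw -0.1697 open 0.134 F [-0.7 -0.5  4.2] ff 20.0 q [-0.28  0.85  0.04  1.93 -0.09  0.37 -1.91]
xyz [0.     0.0002 0.0001] rot [-0.0001 -0.      0.0003] rows>= 1
```

Contact (4 N) at the expected height. Releasing, then moving to the lid in the far half of the tray.

Emit:
carry_out --plan '[{"xyz":[0,0,0],"rot":[0,0,0],"grip":225},{"xyz":[0,0,0],"rot":[0,0,0],"grip":190},{"xyz":[0,0,0],"rot":[0,0,0],"grip":160},{"xyz":[0,0,0],"rot":[0,0,0],"grip":140},{"xyz":[0,0,-0.01],"rot":[0,0,0],"grip":140},{"xyz":[0,0,-0.03],"rot":[0,0,0],"grip":140},{"xyz":[0,0,-0.05],"rot":[0,0,0],"grip":140},{"xyz":[0,0,-0.06],"rot":[0,0,0],"grip":140}]'

```text
clock: 34.37
tool_pos: [0.5401, 0.0927, 0.1354]
eef_rot: [0.996, -0.085, 0.001, -0.0]
contact_force: [1.3, 0.1, 0.5]
opening: 0.453
finger_force: 0.0
```

```bash
python3 go.py .5623 -.0774 .11 .095
```

```text
t 34.37 tcp [0.5401 0.0927 0.1354] yaw -0.1699 open 0.453 F [1.3 0.1 0.5] ff 0.0 q [-0.29  0.74  0.06  1.9  -0.08  0.5  -1.91]
xyz [0.0506 0.164  0.0253] rot [-0.0007 -0.0028 -0.2649] rows>= 5
```

Emit:
carry_out --plan '[{"xyz":[0.006,0.02,0],"rot":[0,0,-0.03],"grip":140},{"xyz":[0.016,0.052,0],"rot":[0,-0.001,-0.085],"grip":140},{"xyz":[0.027,0.088,0],"rot":[0,-0.002,-0.14],"grip":140},{"xyz":[0.038,0.122,0.008],"rot":[0,-0.002,-0.2],"grip":140},{"xyz":[0.046,0.15,0.017],"rot":[0,-0.003,-0.245],"grip":140},{"xyz":[0.0506,0.164,0.025],"rot":[0,-0.003,-0.265],"grip":140},{"xyz":[0.0506,0.164,0.025],"rot":[0,-0.003,-0.265],"grip":140},{"xyz":[0.0506,0.164,0.025],"rot":[0,-0.003,-0.265],"grip":140}]'

```text
clock: 35.03
tool_pos: [0.5608, -0.078, 0.1079]
eef_rot: [0.999, 0.046, -0.002, -0.0]
contact_force: [0.5, 0.2, -0.1]
opening: 0.455
finger_force: 0.0
```

```bash
python3 go.py .5623 -.0774 .025 .095; python3 - <<'E'
from h import *
t=r.snapshot('top'); s=r.snapshot('scene')
a=cv2.resize(t[155:220,195:255],(554,600),interpolation=cv2.INTER_CUBIC)
cv2.imwrite('pics/k.png',a[:,:,::-1]); cv2.imwrite('pics/s2.png',s[:,:,::-1]); cv2.imwrite('pics/t2.png',t[:,:,::-1])
E
```

```text
t 35.03 tcp [ 0.5608 -0.078   0.1079] yaw 0.0929 open 0.455 F [ 0.5  0.2 -0.1] ff 0.0 q [ 0.09  0.8  -0.05  1.85  0.08  0.49 -1.5 ]
xyz [ 0.0018 -0.0004  0.0829] rot [-0.0008  0.0038 -0.0021] rows>= 2
```

View pics/k.png

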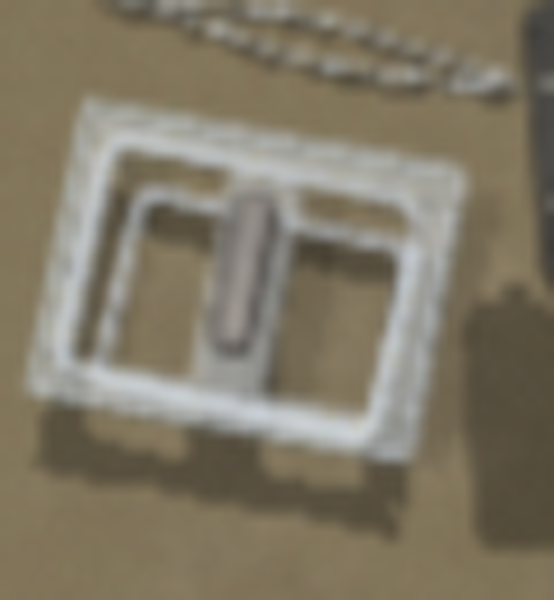

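Lid on dish_from sits square, with an even margin all round ((85,100), (465,170), (410,460) and (32,390) around the rim). Next, the other lid.

Emit:
carry_out --plan '[{"xyz":[0.001,0,0.015],"rot":[0,0.003,-0.002],"grip":140},{"xyz":[0.001,0,0.035],"rot":[0,0.003,-0.002],"grip":140},{"xyz":[0.001,0,0.055],"rot":[0,0.003,-0.002],"grip":140},{"xyz":[0.001,0,0.072],"rot":[0,0.003,-0.002],"grip":140},{"xyz":[0.001,0,0.081],"rot":[0,0.003,-0.002],"grip":140},{"xyz":[0.001,0,0.083],"rot":[0,0.003,-0.002],"grip":140},{"xyz":[0.001,0,0.083],"rot":[0,0.003,-0.002],"grip":140}]'

```text
clock: 35.72
tool_pos: [0.562, -0.0761, 0.0251]
eef_rot: [0.999, 0.049, -0.0, -0.0]
contact_force: [0.2, 0.4, 0.8]
opening: 0.448
finger_force: 0.0
```

```bash
python3 go.py .5623 -.0774 .0145 .095
```

```text
t 35.72 tcp [ 0.562  -0.0761  0.0251] yaw 0.099 open 0.448 F [0.2 0.4 0.8] ff 0.0 q [ 0.08  0.94 -0.04  1.87  0.1   0.33 -1.51]
xyz [0.0002 0.0014 0.0106] rot [-0.001   0.0003  0.004 ] rows>= 1
```

Emit:
carry_out --plan '[{"xyz":[0,0.001,0.005],"rot":[-0.001,0,0.003],"grip":140},{"xyz":[0,0.001,0.0095],"rot":[-0.001,0,0.003],"grip":150},{"xyz":[0,0.001,0.0103],"rot":[-0.001,0,0.003],"grip":180},{"xyz":[0,0.001,0.0103],"rot":[-0.001,0,0.003],"grip":210},{"xyz":[0,0.001,0.0103],"rot":[-0.001,0,0.003],"grip":240},{"xyz":[0,0.001,0.0103],"rot":[-0.001,0,0.003],"grip":255},{"xyz":[0,0.001,0.0103],"rot":[-0.001,0,0.003],"grip":255},{"xyz":[0,0.001,0.0103],"rot":[-0.001,0,0.003],"grip":255}]'

```text
clock: 36.38
tool_pos: [0.5622, -0.0784, 0.015]
eef_rot: [0.999, 0.047, 0.0, 0.0]
contact_force: [-0.5, 0.4, 1.4]
opening: 0.138
finger_force: 20.0
```

Emit:
carry_out --plan '[{"xyz":[0,0,0],"rot":[0,0,0],"grip":255},{"xyz":[0,0,0],"rot":[0,0,0],"grip":255}]'

```text
clock: 36.55
tool_pos: [0.5622, -0.0784, 0.015]
eef_rot: [0.999, 0.047, 0.0, 0.0]
contact_force: [-0.7, 0.3, 2.5]
opening: 0.136
finger_force: 20.0
```

Emit:
carry_out --plan '[{"xyz":[0,0,-0.005],"rot":[0,0,0],"grip":255},{"xyz":[0,0,-0.018],"rot":[0,0,0],"grip":255},{"xyz":[0,0,-0.04],"rot":[0,0,0],"grip":255},{"xyz":[0,0,-0.068],"rot":[0,0,0],"grip":255},{"xyz":[0,0,-0.095],"rot":[0,0,0],"grip":255},{"xyz":[0,0,-0.12],"rot":[0,0,0],"grip":255},{"xyz":[0,0,-0.13],"rot":[0,0,0],"grip":255},{"xyz":[0,0,-0.13],"rot":[0,0,0],"grip":255}]'

```text
clock: 37.22
tool_pos: [0.5637, -0.0786, 0.1476]
eef_rot: [0.999, 0.047, 0.003, 0.001]
contact_force: [0.2, 0.1, -1.2]
opening: 0.131
finger_force: 20.0
```

```bash
python3 go.py .515 .1 .15 -.1 .5112 .2647 .12 -.23; python3 - <<'E'
from h import *
# refine dish_to vs dish_from offset check: project assumed rim onto saved picture, report edge brightness
for c in [(.5112,.2647,-.23)]:
    a=np.array([[-34,-46.5],[34,-46.5],[34,46.5],[-34,46.5]])/1000
    R2=np.array([[np.cos(c[2]),-np.sin(c[2])],[np.sin(c[2]),np.cos(c[2])]])
    W=np.c_[a@R2.T+c[:2],np.full(4,.06)]
    o=[]
    for n,f,(x0,y0,x1,y1),k in(("top","t2",(125,165,180,225),7),("scene","s2",(145,245,217,315),6)):
        im=cv2.imread(f"pics/{f}.png")[y0:y1,x0:x1]; im=cv2.resize(im,None,fx=k,fy=k,interpolation=cv2.INTER_CUBIC)
        q=((proj(n,W)-[x0,y0]+.5)*k-.5).round().astype(int); cv2.polylines(im,[q],True,(0,0,255),1); o.append(im)
    h=420; cv2.imwrite("pics/l.png",np.hstack([i[:h] for i in o])[:, :800])
E
```

```text
t 37.22 tcp [ 0.5637 -0.0786  0.1476] yaw 0.094 open 0.131 F [ 0.2  0.1 -1.2] ff 20.0 q [ 0.09  0.74 -0.06  1.83  0.08  0.57 -1.49]
xyz [-0.0317 -0.1824 -0.0029] rot [ 0.001  -0.0055  0.194 ] rows>= 5
xyz [-0.0202 -0.1635  0.03  ] rot [0.   0.   0.13] rows>= 5
```

View pics/l.png

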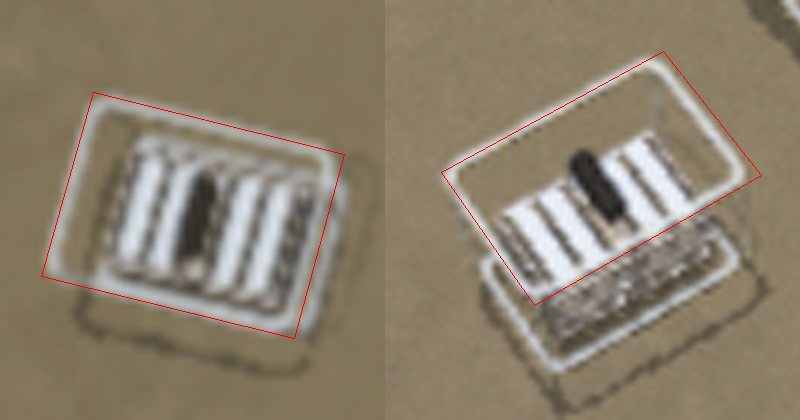

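The red rectangles (assumed dish_to pose) lie on the rim in both views. The full rack stands upright inside, with its grip at about (198,217) and (598,187).

Emit:
carry_out --plan '[{"xyz":[-0.002,-0.012,0],"rot":[0,0,0.012],"grip":255},{"xyz":[-0.007,-0.038,0],"rot":[0,-0.001,0.04],"grip":255},{"xyz":[-0.012,-0.07,0],"rot":[0,-0.002,0.075],"grip":255},{"xyz":[-0.017,-0.1,0],"rot":[0,-0.003,0.106],"grip":255},{"xyz":[-0.022,-0.13,0],"rot":[0.001,-0.004,0.138],"grip":255},{"xyz":[-0.028,-0.16,0],"rot":[0.001,-0.005,0.17],"grip":255},{"xyz":[-0.0317,-0.182,0],"rot":[0.001,-0.0055,0.194],"grip":255}]'

```text
clock: 37.8
tool_pos: [0.5111, 0.1027, 0.1431]
eef_rot: [0.999, -0.049, -0.005, -0.0]
contact_force: [0.2, 0.1, -1.3]
opening: 0.13
finger_force: 20.0
```

Emit:
carry_out --plan '[{"xyz":[-0.003,-0.025,0],"rot":[0,0,0.02],"grip":255},{"xyz":[-0.006,-0.053,0],"rot":[0,0,0.04],"grip":255},{"xyz":[-0.01,-0.082,0],"rot":[0,0,0.065],"grip":255},{"xyz":[-0.013,-0.11,0],"rot":[0,0,0.09],"grip":255},{"xyz":[-0.016,-0.136,0],"rot":[0,0,0.11],"grip":255},{"xyz":[-0.018,-0.155,0.005],"rot":[0,0,0.125],"grip":255},{"xyz":[-0.018,-0.163,0.01],"rot":[0,0,0.13],"grip":255},{"xyz":[-0.018,-0.163,0.015],"rot":[0,0,0.13],"grip":255}]'

```text
clock: 38.47
tool_pos: [0.5105, 0.2661, 0.1281]
eef_rot: [0.994, -0.113, -0.004, 0.0]
contact_force: [0.5, -0.4, -1.7]
opening: 0.134
finger_force: 20.0
```

```bash
python3 go.py .5131 .2642 .09 -.23
```

```text
t 38.47 tcp [0.5105 0.2661 0.1281] yaw -0.2257 open 0.134 F [ 0.5 -0.4 -1.7] ff 20.0 q [-0.62  0.78  0.11  1.82 -0.16  0.56 -2.2 ]
xyz [0.0033 0.0012 0.038 ] rot [0.001  0.007  0.0043] rows>= 1
```

Emit:
carry_out --plan '[{"xyz":[0.001,0,0.006],"rot":[0,0.003,0.002],"grip":255},{"xyz":[0.003,0.0005,0.015],"rot":[0.001,0.007,0.004],"grip":255},{"xyz":[0.003,0.0005,0.025],"rot":[0.001,0.007,0.004],"grip":255},{"xyz":[0.003,0.0005,0.034],"rot":[0.001,0.007,0.004],"grip":255},{"xyz":[0.003,0.0005,0.04],"rot":[0.001,0.007,0.004],"grip":255},{"xyz":[0.003,0.0005,0.043],"rot":[0.001,0.007,0.004],"grip":255},{"xyz":[0.003,0.0005,0.043],"rot":[0.001,0.007,0.004],"grip":255},{"xyz":[0.003,0.0005,0.043],"rot":[0.001,0.007,0.004],"grip":255}]'

```text
clock: 39.13
tool_pos: [0.5142, 0.2626, 0.0867]
eef_rot: [0.993, -0.117, 0.001, -0.0]
contact_force: [0.3, -0.3, -1.5]
opening: 0.136
finger_force: 20.0
```

```bash
python3 go.py .5131 .2642 .077 -.23
```

```text
t 39.13 tcp [0.5142 0.2626 0.0867] yaw -0.2339 open 0.136 F [ 0.3 -0.3 -1.5] ff 20.0 q [-0.61  0.85  0.1   1.84 -0.17  0.46 -2.2 ]
xyz [-0.0015 -0.0013  0.0096] rot [-0.0002 -0.0016 -0.0039] rows>= 1
```

Emit:
carry_out --plan '[{"xyz":[-0.001,-0.001,0.003],"rot":[0,-0.001,-0.003],"grip":255},{"xyz":[-0.0015,-0.0013,0.007],"rot":[0,-0.0015,-0.004],"grip":255},{"xyz":[-0.0015,-0.0013,0.0095],"rot":[0,-0.0015,-0.004],"grip":255},{"xyz":[-0.0015,-0.0013,0.0105],"rot":[0,-0.0015,-0.004],"grip":255},{"xyz":[-0.0015,-0.0013,0.0105],"rot":[0,-0.0015,-0.004],"grip":255},{"xyz":[-0.0015,-0.0013,0.0105],"rot":[0,-0.0015,-0.004],"grip":255}]'

```text
clock: 39.63
tool_pos: [0.513, 0.2643, 0.0762]
eef_rot: [0.993, -0.115, 0.0, -0.0]
contact_force: [1.1, -0.6, -2.4]
opening: 0.14
finger_force: 20.0
```

```bash
python3 go.py .5131 .2642 .072 -.23
```

```text
t 39.63 tcp [0.513  0.2643 0.0762] yaw -0.2297 open 0.14 F [ 1.1 -0.6 -2.4] ff 20.0 q [-0.61  0.87  0.1   1.84 -0.17  0.44 -2.2 ]
xyz [0.0001 0.0001 0.0042] rot [-0.0001 -0.0001  0.0003] rows>= 1
```

Emit:
carry_out --plan '[{"xyz":[0,0,0.0012],"rot":[0,0,0],"grip":255},{"xyz":[0,0,0.0024],"rot":[0,0,0],"grip":255},{"xyz":[0,0,0.0035],"rot":[0,0,0],"grip":255},{"xyz":[0,0,0.0042],"rot":[0,0,0],"grip":255},{"xyz":[0,0,0.0045],"rot":[0,0,0],"grip":255},{"xyz":[0,0,0.0045],"rot":[0,0,0],"grip":255},{"xyz":[0,0,0.0045],"rot":[0,0,0],"grip":255}]'

```text
clock: 40.22
tool_pos: [0.5129, 0.2643, 0.072]
eef_rot: [0.993, -0.115, 0.0, -0.0]
contact_force: [-1.1, -0.3, 3.9]
opening: 0.132
finger_force: 20.0
```

Emit:
carry_out --plan '[{"xyz":[0,0,0],"rot":[0,0,0],"grip":225},{"xyz":[0,0,0],"rot":[0,0,0],"grip":190},{"xyz":[0,0,0],"rot":[0,0,0],"grip":160},{"xyz":[0,0,0],"rot":[0,0,0],"grip":140},{"xyz":[0,0,-0.01],"rot":[0,0,0],"grip":140},{"xyz":[0,0,-0.035],"rot":[0,0,0],"grip":140},{"xyz":[0,0,-0.065],"rot":[0,0,0],"grip":140},{"xyz":[0,0,-0.09],"rot":[0,0,0],"grip":140}]'

```text
clock: 40.88
tool_pos: [0.5131, 0.2643, 0.1635]
eef_rot: [0.993, -0.115, 0.0, -0.0]
contact_force: [-0.1, 1.0, 0.2]
opening: 0.45
finger_force: 0.0
```

Emit:
carry_out --plan '[{"xyz":[0,0.03,0],"rot":[0,0,0],"grip":140},{"xyz":[0,0.065,0],"rot":[0,0,0],"grip":140},{"xyz":[0,0.1,0],"rot":[0,0,0],"grip":140},{"xyz":[0,0.135,0],"rot":[0,0,0],"grip":140},{"xyz":[0,0.17,0],"rot":[0,0,0],"grip":140},{"xyz":[0,0.205,0],"rot":[0,0,0],"grip":140},{"xyz":[0,0.235,0],"rot":[0,0,0],"grip":140},{"xyz":[0,0.25,0],"rot":[0,0,0],"grip":140}]'

```text
clock: 41.55
tool_pos: [0.4547, 0.0164, 0.1623]
eef_rot: [0.993, -0.117, -0.0, 0.001]
contact_force: [0.6, -0.3, -0.6]
opening: 0.45
finger_force: 0.0
```

```bash
python3 go.py; python3 - <<'E'
from h import *
t=r.snapshot('top')
cv2.imwrite('pics/m.png',cv2.resize(t[145:245,125:405],(800,286),interpolation=cv2.INTER_CUBIC)[:,:,::-1])
E
```

```text
t 41.55 tcp [0.4547 0.0164 0.1623] yaw -0.235 open 0.45 F [ 0.6 -0.3 -0.6] ff 0.0 q [-0.17  0.61  0.05  2.15 -0.08  0.38 -1.86]
```

View pics/m.png

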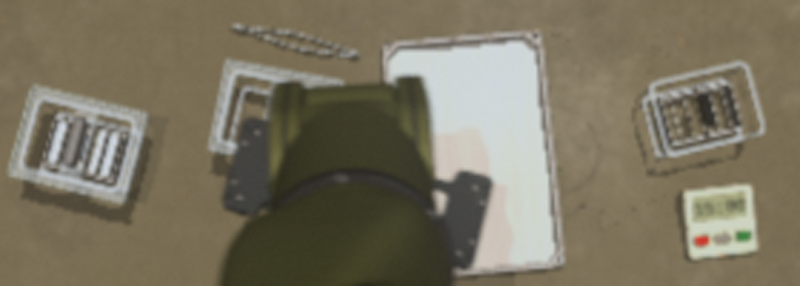

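dish_to is covered squarely with the full rack inside (about (78,145)). The empty rack stands in the open dish (about (703,105)), the tray is empty, and the arm is clear of everything. Handing in.

```bash
python3 -c "
from plant import r
print(r.finish_job())"
```

```text
the job is handed in; nothing more can be done
None
```

The job is done and handed in at about 42 s: the empty rack is in the open dish, the full rack is upright in the dish it freed, and both lids are back squarely on the two dishes that were covered.

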